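Nest the tapered insert cup in the rinse pot and lock it under the keeper

ROBOT

A 6-joint arm with a two-finger parallel gripper is mounted at the origin on a cart in front of the work surface, level with it; the furniture and walls round the work are solid. World frame = base frame: x ahead of the robot, y to its left, z up, the work surface at z = 0. Lengths are in m, angles in rad, forces in N, time in s.
With the tool pointing down it reaches from about 0.3 to 0.875 m from the base axis. Payload 6.4 kg.
Tool frame: the origin (TCP) lies at the very end of the fingers, on their centre line; the grasp point (between the pads) lies pinch_z behind it (pinch_z is the distance from the TCP to the grasp point, in m); z points along the fingers, y is the direction in which the jaws open and shut (so a half turn about z gives the same grasp; the last joint's range is limited). The gripper opens to 85 mm and grips with 20 to 120 N. Pads are 22 mm wide; open, the fingers measure 114 mm over their backs; the gripper's body (76 mm by 85 mm) begins 54 mm behind the grasp point. The pads swing forward as they close: fully open they stand 13 mm farther back than shut.
Start: joints at [0.895, 0.181, 1.607, -0, 1.354, -0.206], TCP at [0.26, 0.513, 0.231] pointing down, gripper open.
Joint ranges: [-2.99, 2.99], [-0.89, 2.07], [0.3, 2.58], [-1.14, 4.28], [0, 2.63], [-3.12, 3.12]. Speed limits (rad/s): [2.57, 2.57, 3.01, 3.14, 3.14, 3.14].

INTERFACE

Orientations are given as [roll, pitch, yaw] about the fixed x, y, z axes, in that order (R = Rz(yaw) Ry(pitch) Rx(roll)).
In Python, from plant import * gives the robot as it stands. The module is installed in compiled form; this text tells all that it offers.
- The arm moves only by the tool step_arm, never from a script. Its argument "targets" is a list of rows, each an object of numbers: "x", "y", "z": the shift along the tool's x, y, z in units of 50 mm (1.0 is 50 mm); "ax", "ay", "az": the turn, a rotation vector about the tool's x, y, z in units of 4 degrees (1.0 is 4 degrees); "hand": the finger opening in mm, from 0 to 85.4. In form: [{"x": .., "y": .., "z": .., "ax": .., "ay": .., "az": .., "hand": ..}, ...]. A call has 1 to 8 rows; each row shifts and turns the commanded pose from where the row before left it, along the tool's axes as they then stand; what a row does not reach is not made up. A row lasts 1/10 s, in which the tool goes at most 50 mm and 8.59 degrees, less where a joint would pass 70% of its speed; a pose out of reach is approached as far as the arm can. A call with a number of a shift or a turn outside -1 to 1 is refused whole. A call with a gripper value outside its range is refused whole. The fingers move at their own pace and stop on an object; "grip_force" is the grip in N (left out, the last holds). Time passes only in rows, so rows that do not move let the fingers close. It gives the time, the measured TCP pose, the force and the opening at its end, in the units of the state.
- read_state(): the state, without advancing time (a new reading comes with each control period).
- capture(name): name is "side" or "top"; returns a dict with "color" (420x560x3 uint8, red, green, blue), "camera_matrix" (3x3 intrinsics, pixels), "R" (3x3) and "t" (3): a world point X has camera coordinates R X + t. Camera axes: x right, y down, z forward; pixel columns grow to the right and rows downward; lengths in m; the calibration is good to about 2 mm. A picture is of the moment at which its call begins. There is no depth.
- close_job(): hands the job in, once; it reports no verdict.
The state is a dict: "clock": time; "joints": joint angles; "dq": joint speeds; "joint_efforts": joint torques, N m; "eef_pos": TCP position; "orientation": TCP orientation; "contact_force": force on the tool from outside, world axes, zero at the start; "ft_torque": the same for the moment, N m; "grip_width": finger opening in m.
Only numpy, scipy, OpenCV 4.12 (cv2) and the standard library are available. Lean on these libraries where they do the work, as an engineer would, in place of code of your own. Each camera call takes 0.05 s, during which the arm holds its last target.

TASK

Pick up the tapered steel insert cup by its blue handle and nest it upright in the rinse pot on the stand. Push it down gently until the pot's rim lies on the cup's green band and stop there: the red band must stay out of the pot, or the cup jams. Then swing the blue keeper lever fully home so that its tip lies over the cup's lip, let go, and leave the small beaker and the plug gauges where they are.

Things in the scene. Friction and masses are not known exactly. Their poses are not given: they have to be found in the camera images.
- insert_cup: Loose upright tapered steel cup, about 0.15 kg, open on top. Origin: centre of its underside, z up. Outer radius 23 mm at the bottom, even taper to 36 mm at height 60; then a flat lip, radius 41, heights 60 to 64. Outside, under the lip: red band, heights 53.5 to 60, and green band, 46 to 53.5. A handle bridges the mouth (see cup_grip). Its final yaw is free.
- cup_lip (a point): Point on the cup's axis level with the lip's underside, 60 mm above the cup's bottom; axes as the cup's. Right depth: 10 mm above the pot's rim (green band at the rim: 6.5 to 14 mm). Below about 6 mm the red band is in and the cup jams.
- cup_grip (a point): Top centre of the cup's blue handle grip, 98 mm above the cup's bottom; axes as the cup's. The grip is a block 14 mm in x, 44 mm along y, 16 mm high (heights 82 to 98), on the cup's axis, with 18 mm free between it and the lip. Two wire legs at y = +-27.5 mm carry it.
- rinse_stand: Fixed stand; origin on the bench on the axis of its pot, z up. Base plate x -55 to 55, y -55 to +115 mm, 8 mm thick. Tapered steel rinse pot, rim 80 mm above the bench, there 41.5 mm outer and 39 mm inner radius; 68 mm deep inside. A lever (the keeper) stands beside it at +y.
- pot_rim (a point): Centre of the pot's mouth at rim height; axes as the stand's. A black ring in the mouth (tapered bore, radius 31 mm at its top) takes the cup: set in lightly it rests with its lip about 22 mm above the rim. The ring slides down with the cup only when pushed: 8 N plus 1.2 N per 10 mm/s, without click or spring-back.
- keeper (a joint): Angle of the blue lever, rad, clockwise from above: 0 wide open, 1.571 fully home at its stop, its tip over the cup's lip edge. Stays where left (0.06 N m friction). Flat bar 10 mm wide, 5 thick, underside 19.5 mm above the pot's rim: it clears the 4 mm thick lip only once the cup is down to the green band. Tip 28 mm from the pivot, knob on the other arm.
- keeper_pivot (a point): Lever's vertical pivot, at stand x = 0, y = +62 mm, 99.5 mm above the bench; axes as the stand's.
- keeper_knob (a point): Top centre of the black upright knob on the lever, 16 mm in diameter, 26 mm tall above the bar, 45 mm from the pivot, top 130.5 mm above the bench. Seen from the pivot it lies toward the stand's -x at angle 0 and toward +y at 1.571.
- steel_cup: Small empty steel beaker, 57 mm wide, 50 mm tall; a bystander, leave alone. Origin: centre of its underside.
- plug_gauge_0: Thread plug gauge lying on the bench, 12 mm thick, 89 mm long; a bystander, leave alone.
- plug_gauge_1: Second thread plug gauge, as the first; a bystander, leave alone.
Things that resemble listed ones, but are neither listed nor needed, are in the scene too. What is shaped like the insert_cup but orange or yellow is not meant.

How it is judged:
On the way:
1. the cup stands nested in the pot at the green band, the keeper still open (horizontal distance between cup_lip and pot_rim below 0.005 m and angle between insert_cup's own z axis and vertical below 0.08 rad and z of cup_lip in the frame of pot_rim between 0.005 and 0.015 m and value of joint keeper below 1 rad), for 0.2 s.
At the end, for the whole second after the job is handed in: The cup stands upright (within 0.08 rad) in the pot, within 5 mm of its axis, its lip's underside 5 to 15 mm above the pot's rim (rim on the green band), at rest; the keeper is swung home (beyond 1.35 rad); cup and stand are released (horizontal distance between cup_lip and pot_rim below 0.005 m and angle between insert_cup's own z axis and vertical below 0.08 rad and z of cup_lip in the frame of pot_rim between 0.005 and 0.015 m and value of joint keeper above 1.35 rad and linear speed of insert_cup below 0.02 m/s and contact force between the fingers and insert_cup below 0.1 N and contact force between the fingers and rinse_stand below 0.1 N); the robot touches nothing.
It fails at once if the cup is pushed in past the green band and jams (lip less than 4.5 mm above the pot's rim) (horizontal distance between cup_lip and pot_rim below 0.015 m and z of cup_lip in the frame of pot_rim below 0.0045 m).
It fails at once if the cup is tipped over (angle between insert_cup's own z axis and vertical above 0.7 rad).
It fails at once if the small beaker or a plug gauge is moved by more than 30 mm (distance of any of steel_cup, plug_gauge_0, plug_gauge_1 from where it was at the start of the episode above 0.03 m).
It fails at once if the cup is rammed or dropped hard into the stand (over 50 N between them) (contact force between insert_cup and rinse_stand above 50 N).
It also fails if it takes over 54 s, if anything falls off the work surface, if the arm or the gripper's body presses on something with over 40 N, if the wrist force passes 120 N, or if a joint passes its speed limit or range.

## Working session

There is one attempt and no reset: what is moved stays moved. The work goes in short steps, Python scripts to look and compute and a tool call to move; the robot and the scene stay as the last step left them, time stands still between calls to the robot, and variables do not carry over. Pictures are saved under pics/ and viewed, and the job is handed in when it is done.

Besides the shell and the picture viewer there is one more tool, called after "Request:" by a JSON object that holds its "api" and its "payload", one argument or row to a line. step_arm: Moves the arm, as the interface text tells. Its arguments: {"type":"object","properties":{"targets":{"type":"array"},"grip_force":{"type":"number"}},"required":["targets"]}

```bash
mkdir -p pics; python3 - <<'E'
from plant import *
import cv2,numpy as np
for n in("side","top"):
    c=capture(n); cv2.imwrite(f"pics/{n}0.png",c["color"][:,:,::-1]); np.savez(f"pics/{n}0.npz",**c)
    print(n,c["camera_matrix"].tolist(),(-c["R"].T@c["t"]).round(3),c["R"].round(3).tolist())
print(read_state())
try: print(pinch_z)
except Exception as e: print(e)
E
```

```text
side [[412.19363409775696, 0.0, 283.8269793182288], [0.0, 412.19363409775696, 211.02045898830406], [0.0, 0.0, 1.0]] [0.411 0.704 0.571] [[-0.996, -0.091, 0.014], [-0.06, 0.537, -0.842], [0.069, -0.839, -0.54]]
top [[472.0821407906892, 0.0, 271.50204274186575], [0.0, 472.0821407906892, 207.53880119002758], [0.0, 0.0, 1.0]] [ 0.25  -0.03   1.229] [[-0.059, -0.998, 0.003], [-0.977, 0.058, -0.206], [0.206, -0.015, -0.979]]
{'clock': 0.1, 'joints': array([ 8.94678759e-01,  1.81503815e-01,  1.60789800e+00,  1.22269519e-05,
        1.35382252e+00, -2.06332303e-01]), 'dq': array([ 0.00133996, -0.00138427, -0.00243586, -0.00242953, -0.00089876,
        0.00064268]), 'joint_efforts': array([-4.47873381e-04, -4.45875371e+01, -3.52240026e+01, -2.45367419e-04,
        4.10529727e-03,  2.32067379e-05]), 'eef_pos': array([0.25997704, 0.51231011, 0.23045825]), 'orientation': array([-3.13999803e+00, -3.45967597e-04,  2.67180447e+00]), 'contact_force': array([ 0.48506637,  0.05122856, -0.28397605]), 'ft_torque': array([-0.01524455, -0.00311764,  0.01089974]), 'grip_width': 0.08554035846958323}
0.0187
```

View pics/side0.png

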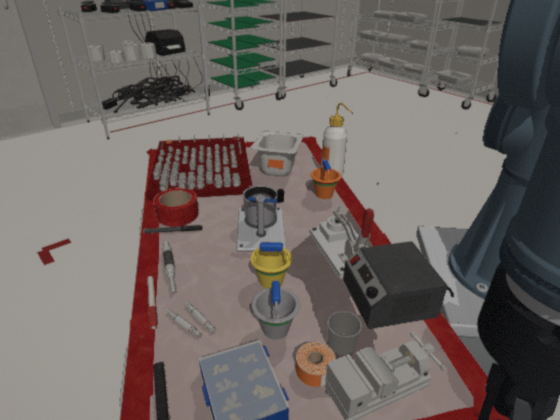

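View pics/top0.png

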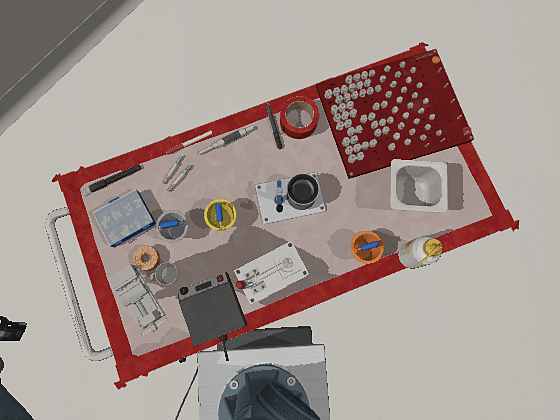

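The steel cup is at top (172,225) / side (276,300). The stand's black-ringed pot is at top (303,190) / side (262,205), with the lever to the left of it. I'll zoom in on both.

```bash
python3 - <<'E'
import cv2
t=cv2.imread("pics/top0.png");s=cv2.imread("pics/side0.png")
def z(im,x,y,w,h,k,n): cv2.imwrite(n,cv2.resize(im[y:y+h,x:x+w],None,fx=k,fy=k,interpolation=cv2.INTER_CUBIC))
a=lambda im,x,y:cv2.resize(im[y:y+75,x:x+100],None,fx=4,fy=4,interpolation=cv2.INTER_CUBIC)
import numpy as np
g=np.vstack([np.hstack([a(t,120,190),a(t,240,150)]),np.hstack([a(s,225,270),a(s,215,175)])])
cv2.imwrite("pics/z0.png",g)
E
```

```text
(no output)
```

View pics/z0.png

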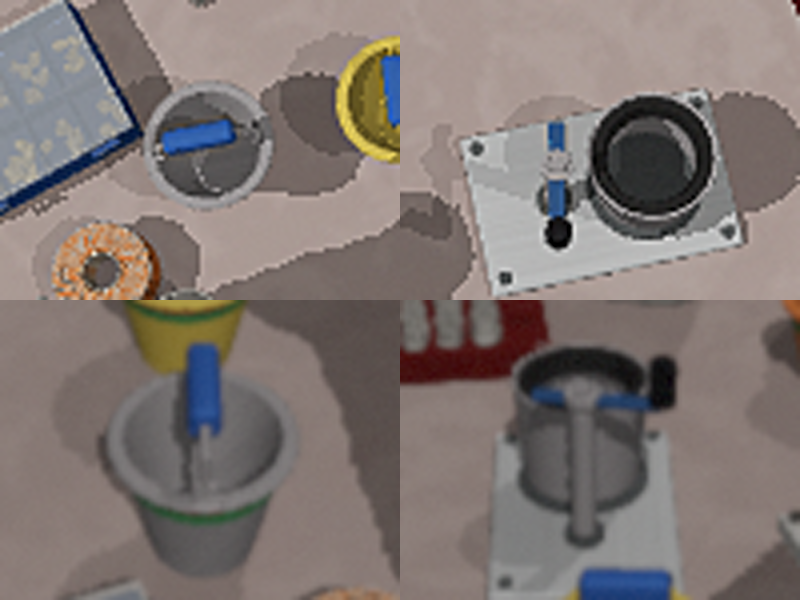

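```bash
cat > h.py <<'E'
import cv2,numpy as np
def load(n):
    d=np.load(n); return {k:d[k] for k in d.files}
def proj(c,X):
    p=c["camera_matrix"]@(c["R"]@np.asarray(X)+c["t"]); return p[:2]/p[2]
def ray(c,uv):
    d=c["R"].T@np.linalg.solve(c["camera_matrix"],np.array([uv[0],uv[1],1.])); return -c["R"].T@c["t"],d/np.linalg.norm(d)
def plane(c,uv,z):
    o,d=ray(c,uv); return o+d*(z-o[2])/d[2]
def tri(c1,u1,c2,u2):
    o1,d1=ray(c1,u1);o2,d2=ray(c2,u2)
    s=np.linalg.lstsq(np.c_[d1,-d2],o2-o1,rcond=None)[0]
    a=o1+s[0]*d1;b=o2+s[1]*d2
    return (a+b)/2,np.linalg.norm(a-b)
def circ(P):
    A=np.c_[2*P[:,:2],np.ones(len(P))];b=(P[:,:2]**2).sum(1)
    s=np.linalg.lstsq(A,b,rcond=None)[0];return s[:2],np.sqrt(s[2]+s[:2]@s[:2])
def blue(im): # rgb
    im=im.astype(int);r,g,b=im[...,0],im[...,1],im[...,2]
    return ((b>r+50)&(b>g+35)&(b>90)).astype(np.uint8)
def blobs(m,mina=8):
    n,l,s,c=cv2.connectedComponentsWithStats(m,connectivity=8)
    return [(i,c[i].round(1),s[i].tolist()) for i in range(1,n) if s[i][4]>=mina],l
E
python3 - <<'E'
from h import *
T=load("pics/top0.npz");S=load("pics/side0.npz")
for n,c in(("top",T),("side",S)):
    b,l=blobs(blue(c["color"])); print(n); [print(x) for x in b]
    im=c["color"].astype(int)
    dark=((im.max(2)<50)).astype(np.uint8)
    x,y,w,h=(240,150,100,75) if n=="top" else (215,175,100,75)
    m=np.zeros_like(dark);m[y:y+h,x:x+w]=dark[y:y+h,x:x+w]
    b,_=blobs(m);print("dark");[print(x) for x in b]
m=blue(T["color"]);b,l=blobs(m)
for i,c,s in b:
    r=cv2.minAreaRect(np.argwhere(l==i)[:,::-1].astype(np.float32));print(c,r, plane(T,r[0],.098))
E
```

```text
top
(1, array([278.6, 183.6]), [277, 181, 4, 7, 25])
(2, array([278.5, 199.2]), [277, 195, 4, 9, 33])
(3, array([113.3, 199.3]), [109, 197, 10, 6, 15])
(4, array([218.6, 212. ]), [215, 204, 8, 17, 90])
(5, array([168.9, 223.8]), [160, 220, 19, 9, 100])
(6, array([145.5, 226.5]), [143, 225, 7, 5, 11])
(7, array([117.2, 242.2]), [113, 240, 9, 5, 13])
(8, array([369.3, 245.3]), [361, 241, 18, 10, 95])
dark
(1, array([302.6, 189.2]), [288, 174, 30, 30, 559])
(3, array([287.2, 196.8]), [287, 194, 2, 6, 8])
(6, array([279.4, 207.8]), [277, 204, 6, 8, 39])
side
(1, array([326.2, 164.3]), [323, 160, 7, 10, 38])
(2, array([251.3, 198.5]), [249, 198, 6, 2, 11])
(3, array([270.9, 199.9]), [267, 199, 9, 3, 14])
(4, array([270.7, 246.4]), [260, 242, 22, 9, 171])
(5, array([275.4, 291.8]), [272, 281, 8, 23, 161])
(6, array([266.2, 350.8]), [264, 347, 5, 9, 12])
(7, array([205.7, 394.9]), [203, 386, 7, 19, 56])
(8, array([285. , 393.5]), [283, 388, 5, 12, 16])
(9, array([277.2, 416. ]), [260, 410, 28, 10, 148])
dark
(2, array([260.1, 191.5]), [245, 187, 31, 11, 197])
(3, array([280.2, 195.4]), [277
[... 396 characters left out ...]
62), (16.496618270874023, 5.333493232727051), 82.87498474121094) [0.48442271 0.08163613 0.098     ]
[168.9 223.8] ((168.96151733398438, 223.8076934814453), (5.491251468658447, 18.042682647705078), 78.69007110595703) [0.46224462 0.2029386  0.098     ]
[145.5 226.5] ((145.6153564453125, 226.42303466796875), (1.38675057888031, 7.211102485656738), 56.3099365234375) [0.45913505 0.25953432 0.098     ]
[117.2 242.2] ((117.18461608886719, 242.3230743408203), (1.2403472661972046, 8.930500030517578), 60.2551155090332) [0.42429829 0.32801509 0.098     ]
[369.3 245.3] ((369.1603698730469, 245.31130981445312), (5.35706090927124, 17.71950912475586), 74.05460357666016) [ 0.38123786 -0.27750522  0.098     ]
```

```bash
python3 - <<'E'
from h import *
T=load("pics/top0.npz");S=load("pics/side0.npz")
def cont(c,mask):
    cs,_=cv2.findContours(mask,cv2.RETR_EXTERNAL,cv2.CHAIN_APPROX_NONE);return max(cs,key=cv2.contourArea)[:,0].astype(float)
K=6
def up(c,x,y,w,h):
    return cv2.resize(c["color"][y:y+h,x:x+w],None,fx=K,fy=K,interpolation=cv2.INTER_CUBIC).astype(int)
def back(p,x,y): return (p+.5)/K-.5+np.array([x,y])
vis=[]
# pot rim: dark blob in top
for n,c,x,y,w,h in(("top",T,284,170,40,38),):
    u=up(c,x,y,w,h); m=(u.max(2)<70).astype(np.uint8)
    m=cv2.morphologyEx(m,cv2.MORPH_OPEN,np.ones((9,9)))
    p=back(cont(c,m),x,y)
    for z in(.078,.080): 
        P=np.array([plane(c,q,z) for q in p]);C,r=circ(P); res=abs(np.hypot(*(P[:,:2]-C).T)-r); 
        g=res<.003; C,r=circ(P[g]); print(n,"pot ring",z,C,r,res.max(),g.mean())
    cv2.imwrite("pics/m1.png",m*255)
# cup lip: neutral gray+blue vs pinkish bench
for n,c,x,y,w,h in(("top",T,150,206,42,40),("side",S,246,277,60,56)):
    u=up(c,x,y,w,h); d=u[...,0]-u[...,2]
    m=((d<9)&(u.max(2)>60)).astype(np.uint8) 
    m=cv2.morphologyEx(m,cv2.MORPH_OPEN,np.ones((7,7)))
    p=back(cont(c,m),x,y);P=np.array([plane(c,q,.064) for q in p])
    if n=="side": pass
    g=np.ones(len(P),bool)
    for _ in range(15):
        C,r=circ(P[g]);res=np.abs(np.hypot(*(P[:,:2]-C).T)-r);g=res<max(.002,np.median(res)*1.5)
    print(n,"cup lip",C,r,g.mean()); cv2.imwrite(f"pics/m_{n}.png",m*255)
# sub-pixel handle
for n,c,x,y,w,h in(("top",T,155,214,28,20),("side",S,265,276,22,32)):
    u=up(c,x,y,w,h);m=((u[...,2]-u[...,0])>55).astype(np.uint8)
    p=back(np.argwhere(m)[:,::-1].astype(float),x,y); r=cv2.minAreaRect(p.astype(np.float32)); print(n,"handle",p.mean(0),r)
    b=cv2.boxPoints(r);print(b.round(1).tolist());print([plane(c,q,.098).round(4).tolist() for q in b])
    cv2.imwrite(f"pics/mh_{n}.png",m*255)
a=cv2.imread("pics/m1.png",0);
L=[cv2.resize(cv2.imread(f"pics/{k}.png",0),(260,260)) for k in("m1","m_top","m_side")]
cv2.imwrite("pics/mm.png",np.hstack(L))
E
```

```text
top pot ring 0.078 [ 0.5367007  -0.12919234] 0.037896077630810675 0.0011153415863968466 1.0
top pot ring 0.08 [ 0.53620301 -0.12902063] 0.037830233813163985 0.0011134036985548032 1.0
top cup lip [0.46326856 0.20320889] 0.04022697369822495 1.0
side cup lip [0.46089491 0.21739434] 0.04903458511045448 0.5824175824175825
top handle [169.06142368 223.79589307] ((169.04148864746094, 223.70497131347656), (6.150367736816406, 18.30851173400879), 78.8182601928711)
[[159.5, 222.5], [177.39999389648438, 218.89999389648438], [178.60000610351562, 224.89999389648438], [160.6999969482422, 228.5]]
[[0.4669, 0.2259, 0.098], [0.4731, 0.1822, 0.098], [0.4581, 0.1796, 0.098], [0.4519, 0.2232, 0.098]]
side handle [275.49995344 291.7107624 ] ((275.6162414550781, 291.9481201171875), (21.831466674804688, 7.744228363037109), 88.69812774658203)
[[271.5, 281.1000061035156], [279.20001220703125, 280.8999938964844], [279.70001220703125, 302.79998779296875], [272.0, 302.8999938964844]]
[[0.4718, 0.1878, 0.098], [0.4589, 0.186, 0.098], [0.4531, 0.2361, 0.098], [0.4652, 0.2378, 0.098]]
```

View pics/mm.png

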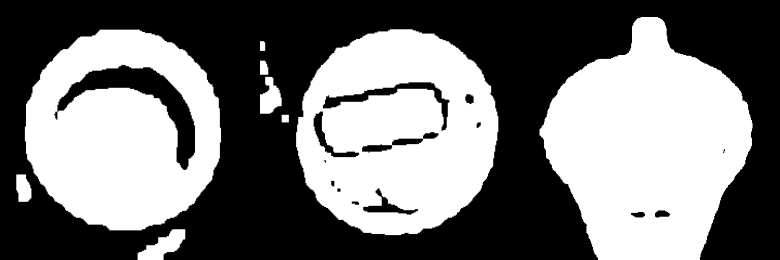

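```bash
python3 - <<'E'
from h import *
T=load("pics/top0.npz");S=load("pics/side0.npz")
K=6
def up(c,x,y,w,h): return cv2.resize(c["color"][y:y+h,x:x+w],None,fx=K,fy=K,interpolation=cv2.INTER_CUBIC).astype(int)
def back(p,x,y): return (p+.5)/K-.5+np.array([x,y])
print("handle far end",tri(T,(178,221.9),S,(275.4,281.0)))
# side near end bottom edge: top-face near edge unclear; use centroid
print("handle centroid",tri(T,(169.05,223.75),S,(275.5,291.7)))
# cup lip side: ellipse on contour upper part
u=up(S,246,277,60,56);d=u[...,0]-u[...,2]
m=((d<9)&(u.max(2)>60)).astype(np.uint8);m=cv2.morphologyEx(m,cv2.MORPH_OPEN,np.ones((7,7)))
p=back(max(cv2.findContours(m,0,1)[0],key=cv2.contourArea)[:,0].astype(float),246,277)
def fitz(c,p,zs,Cref,name):
    for z in zs:
        P=np.array([plane(c,q,z) for q in p]);g=np.ones(len(P),bool)
        C,r=circ(P);res=np.abs(np.hypot(*(P[:,:2]-C).T)-r);g=res<2*np.median(res)+.0005;C,r=circ(P[g]);print(name,z,C.round(4),r.round(4),g.mean().round(2))
q=p[(p[:,1]<303)&(abs(p[:,0]-275.5)>6)]
fitz(S,q,(.055,.06,.064,.07),None,"lip side")
# pot rim side: dark ring upper arc
u=up(S,238,178,48,30);m=(u.max(2)<62).astype(np.uint8)
cv2.imwrite("pics/pr.png",np.hstack([u[...,::-1].astype(np.uint8),cv2.cvtColor(m*255,cv2.COLOR_GRAY2BGR)]))
p=back(max(cv2.findContours(m,0,1)[0],key=cv2.contourArea)[:,0].astype(float),238,178)
q=p[(p[:,1]<193)&(p[:,0]<275)]; 
# upper arc: topmost per column
cols={};
for a,b in q: cols[a]=min(b,cols.get(a,1e9))
q=np.array([[a,b] for a,b in cols.items() if 247<a<274])
fitz(S,q,(.07,.075,.08,.085),None,"pot side")
# knob: top centre
for k in ((279.4,207.8),): print("knob centroid",tri(T,k,S,(280.2,195.4)))
print("bar ends z.1045", plane(T,(278.5,181),.1045),plane(T,(278.5,203.5),.1045))
print("bar mid segs", tri(T,(278.5,183.6),S,(251.3,198.5)),tri(T,(278.5,199.2),S,(270.9,199.9)))
# stand corners top z.008
for uv in((355.5/1,0),):pass
E
```

```text
handle far end (array([0.46619565, 0.1818014 , 0.09346465]), np.float64(0.0006482678025061693))
handle centroid (array([0.46352486, 0.20428483, 0.09044998]), np.float64(0.000522548098743518))
lip side 0.055 [0.4645 0.1973] 0.0411 0.95
lip side 0.06 [0.464  0.2022] 0.0407 0.95
lip side 0.064 [0.4636 0.2061] 0.0404 0.95
lip side 0.07 [0.4629 0.212 ] 0.0399 0.95
pot side 0.07 [ 0.5384 -0.1418] 0.0384 0.99
pot side 0.075 [ 0.5372 -0.1334] 0.038 0.99
pot side 0.08 [ 0.5359 -0.125 ] 0.0376 0.99
pot side 0.085 [ 0.5346 -0.1165] 0.0372 0.99
knob centroid (array([ 0.48244619, -0.06682492,  0.11519282]), np.float64(0.00019297795807216828))
bar ends z.1045 [ 0.55224313 -0.06920837  0.1045    ] [ 0.49559915 -0.0656611   0.1045    ]
bar mid segs (array([ 0.54650233, -0.0688905 ,  0.10167355]), np.float64(0.0002342944864698048)) (array([ 0.50463361, -0.06632703,  0.10309268]), np.float64(0.0039457909102144926))
```

View pics/pr.png

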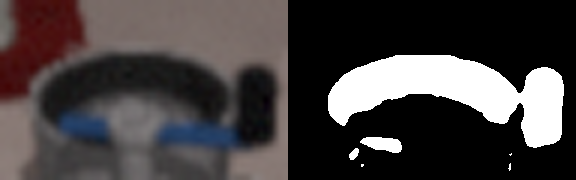

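Request:
{"api": "step_arm", "payload": {
  "targets": [
    {"x": -0.8,"y": -0.46,"hand": 50},
    {"x": -0.8,"y": -0.46},
    {"x": -0.8,"y": -0.46},
    {"x": -0.8,"y": -0.46},
    {"x": -0.8,"y": -0.46},
    {"x": -0.8,"y": -0.46},
    {"x": -0.8,"y": -0.46},
    {"x": -0.8,"y": -0.46}
  ],
  "grip_force": 30
}}

```text
validation failed for argument at $.ta...
```

Request:
{"api": "step_arm", "payload": {
  "targets": [
    {"az": 1},
    {"az": 1},
    {"az": 1},
    {"az": 1},
    {"az": 1},
    {"az": 1},
    {"az": 1},
    {"az": 1}
  ]
}}

```text
validation failed for argument at $.ta...
```

```bash
cat >> h.py <<'E'
def rpy(o):
    from scipy.spatial.transform import Rotation as Ro
    return Ro.from_euler('xyz',o).as_matrix()
def totool(st,target): # shift in tool units of 50mm
    return rpy(st["orientation"]).T@(np.asarray(target)-st["eef_pos"])/.05
E
python3 - <<'E'
from plant import *
from h import *
s=read_state();print(s["clock"],s["eef_pos"],np.degrees(s["orientation"]),s["joints"].round(2),s["grip_width"])
T=load("pics/top0.npz")
c=[plane(T,q,.008) for q in((255,185),(316.75,172.5),(326.25,210.5),(264.25,224.25))]
for i in range(4):
    d=c[(i+1)%4]-c[i];print(np.hypot(*d[:2]),np.degrees(np.arctan2(d[1],d[0])))
E
```

```text
0.1 [0.25997704 0.51231011 0.23045825] [-1.79908635e+02 -1.98224832e-02  1.53083120e+02] [ 0.89  0.18  1.61  0.    1.35 -0.21] 0.08554035846958323
0.16922443617356672 -81.54065377025545
0.10668226796240224 -170.93741240751913
0.16772717878535573 99.30962903642798
0.10919726576772865 9.844119204511108
```

The rows probably need every key.

Request:
{"api": "step_arm", "payload": {
  "targets": [
    {"x": -0.8,"y": -0.46,"z": 0,"ax": 0,"ay": 0,"az": 0,"hand": 50},
    {"x": -0.8,"y": -0.46,"z": 0,"ax": 0,"ay": 0,"az": 0,"hand": 50},
    {"x": -0.8,"y": -0.46,"z": 0,"ax": 0,"ay": 0,"az": 0,"hand": 50},
    {"x": -0.8,"y": -0.46,"z": 0,"ax": 0,"ay": 0,"az": 0,"hand": 50},
    {"x": -0.8,"y": -0.46,"z": 0,"ax": 0,"ay": 0,"az": 0,"hand": 50},
    {"x": -0.8,"y": -0.46,"z": 0,"ax": 0,"ay": 0,"az": 0,"hand": 50},
    {"x": -0.8,"y": -0.46,"z": 0,"ax": 0,"ay": 0,"az": 0,"hand": 50},
    {"x": -0.8,"y": -0.46,"z": 0,"ax": 0,"ay": 0,"az": 0,"hand": 50}
  ],
  "grip_force": 30
}}

```text
clock: 0.9
eef_pos: [0.4628, 0.2021, 0.2311]
orientation: [-3.142, -0.0, 2.672]
contact_force: [0.4, 0.3, -0.0]
grip_width: 0.0496
```

Request:
{"api": "step_arm", "payload": {
  "targets": [
    {"x": 0,"y": 0,"z": 0,"ax": 0,"ay": 0,"az": 1,"hand": 50},
    {"x": 0,"y": 0,"z": 0,"ax": 0,"ay": 0,"az": 1,"hand": 50},
    {"x": 0,"y": 0,"z": 0,"ax": 0,"ay": 0,"az": 1,"hand": 50},
    {"x": 0,"y": 0,"z": 0,"ax": 0,"ay": 0,"az": 1,"hand": 50},
    {"x": 0,"y": 0,"z": 0,"ax": 0,"ay": 0,"az": 1,"hand": 50},
    {"x": 0,"y": 0,"z": 0,"ax": 0,"ay": 0,"az": 1,"hand": 50},
    {"x": 0,"y": 0,"z": 0,"ax": 0,"ay": 0,"az": 1,"hand": 50}
  ]
}}

```text
clock: 1.6
eef_pos: [0.462, 0.2037, 0.2308]
orientation: [-3.141, -0.0, 2.18]
contact_force: [0.1, -1.0, -0.1]
grip_width: 0.0504
```

Request:
{"api": "step_arm", "payload": {
  "targets": [
    {"x": 0,"y": 0,"z": 0,"ax": 0,"ay": 0,"az": 1,"hand": 50},
    {"x": 0,"y": 0,"z": 0,"ax": 0,"ay": 0,"az": 1,"hand": 50},
    {"x": 0,"y": 0,"z": 0,"ax": 0,"ay": 0,"az": 1,"hand": 50},
    {"x": 0,"y": 0,"z": 0,"ax": 0,"ay": 0,"az": 1,"hand": 50},
    {"x": 0,"y": 0,"z": 0,"ax": 0,"ay": 0,"az": 1,"hand": 50},
    {"x": 0,"y": 0,"z": 0,"ax": 0,"ay": 0,"az": 1,"hand": 50},
    {"x": 0,"y": 0,"z": 0,"ax": 0,"ay": 0,"az": 0.75,"hand": 50},
    {"x": 0,"y": 0,"z": 0,"ax": 0,"ay": 0,"az": 0,"hand": 50}
  ]
}}

```text
clock: 2.4
eef_pos: [0.462, 0.2037, 0.2309]
orientation: [-3.141, 0.0, 1.711]
contact_force: [-0.3, -0.2, 0.0]
grip_width: 0.05
```

```bash
python3 - <<'E'
from plant import *
from h import *
for n in("side","top"):
    c=capture(n); cv2.imwrite(f"pics/{n}1.png",c["color"][:,:,::-1]); np.savez(f"pics/{n}1.npz",**c)
s=read_state();print(s["clock"],s["eef_pos"],np.degrees(s["orientation"]),s["joints"].round(2),s["grip_width"])
print(totool(s,(.4631,.2035,.0713)))
a=cv2.imread("pics/side1.png");b=cv2.imread("pics/top1.png")
f=lambda i,x,y:cv2.resize(i[y:y+150,x:x+200],None,fx=2,fy=2,interpolation=cv2.INTER_CUBIC)
cv2.imwrite("pics/v1.png",np.hstack([f(a,180,200),f(b,80,150)]))
E
```

```text
2.5 [0.46213136 0.20375714 0.23101844] [-1.79966559e+02  1.08308985e-03  9.81663249e+01] [0.18 0.02 1.78 0.   1.34 0.04] 0.049783864067705866
[-0.00778216  0.02031029  3.19435764]
```

View pics/v1.png

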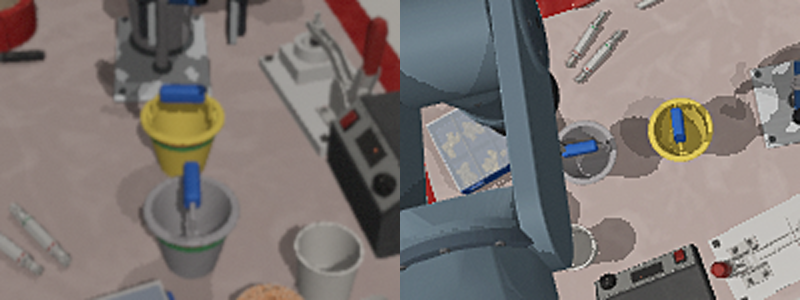

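The arm is over the cup, which hasn't moved in either view. Descending.

Request:
{"api": "step_arm", "payload": {
  "targets": [
    {"x": 0,"y": 0.02,"z": 0.6,"ax": 0,"ay": 0,"az": 0,"hand": 50},
    {"x": 0,"y": 0,"z": 0.6,"ax": 0,"ay": 0,"az": 0,"hand": 50},
    {"x": 0,"y": 0,"z": 0.6,"ax": 0,"ay": 0,"az": 0,"hand": 50},
    {"x": 0,"y": 0,"z": 0.5,"ax": 0,"ay": 0,"az": 0,"hand": 50},
    {"x": 0,"y": 0,"z": 0.4,"ax": 0,"ay": 0,"az": 0,"hand": 50},
    {"x": 0,"y": 0,"z": 0.3,"ax": 0,"ay": 0,"az": 0,"hand": 50},
    {"x": 0,"y": 0,"z": 0.2,"ax": 0,"ay": 0,"az": 0,"hand": 50},
    {"x": 0,"y": 0,"z": 0,"ax": 0,"ay": 0,"az": 0,"hand": 50}
  ]
}}

```text
clock: 3.3
eef_pos: [0.4622, 0.2037, 0.0699]
orientation: [-3.139, 0.0, 1.712]
contact_force: [-0.3, -0.4, -0.1]
grip_width: 0.05
```

```bash
python3 - <<'E'
from plant import *
from h import *
for n in("side",):
    c=capture(n); a=c["color"][:,:,::-1].copy()
s=read_state();print(s["clock"],s["eef_pos"],np.degrees(s["orientation"]),s["contact_force"])
f=lambda i,x,y:cv2.resize(i[y:y+150,x:x+200],None,fx=4,fy=4,interpolation=cv2.INTER_CUBIC)
cv2.imwrite("pics/v2.png",f(a,180,210))
E
```

```text
3.35 [0.46301365 0.2038751  0.07097815] [-1.79935015e+02  3.15437011e-03  9.81121762e+01] [-0.07791787  0.33054569 -0.72387116]
```

View pics/v2.png

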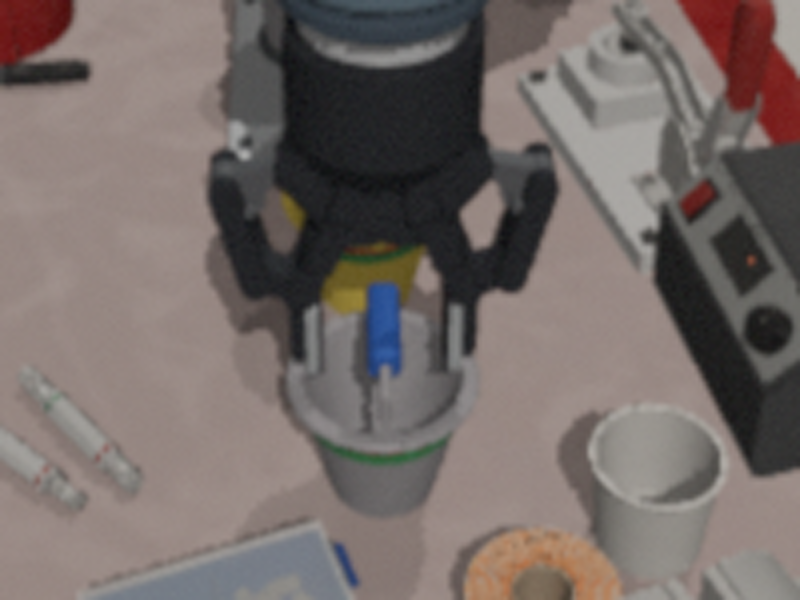

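The handle (x≈385 zoomed) lies midway between the pads at 312 and 457. Closing.

Request:
{"api": "step_arm", "payload": {
  "targets": [
    {"x": 0,"y": 0,"z": 0,"ax": 0,"ay": 0,"az": 0,"hand": 5},
    {"x": 0,"y": 0,"z": 0,"ax": 0,"ay": 0,"az": 0,"hand": 5},
    {"x": 0,"y": 0,"z": 0,"ax": 0,"ay": 0,"az": 0,"hand": 5},
    {"x": 0,"y": 0,"z": 0,"ax": 0,"ay": 0,"az": 0,"hand": 5},
    {"x": 0,"y": 0,"z": 0,"ax": 0,"ay": 0,"az": 0,"hand": 5},
    {"x": 0,"y": 0,"z": 0,"ax": 0,"ay": 0,"az": 0,"hand": 5}
  ],
  "grip_force": 50
}}

```text
clock: 3.95
eef_pos: [0.464, 0.2041, 0.0721]
orientation: [3.14, -0.0, 1.712]
contact_force: [-1.2, -1.3, 6.4]
grip_width: 0.0131
```

Request:
{"api": "step_arm", "payload": {
  "targets": [
    {"x": 0,"y": 0,"z": -0.1,"ax": 0,"ay": 0,"az": 0,"hand": 5},
    {"x": 0,"y": 0,"z": -0.3,"ax": 0,"ay": 0,"az": 0,"hand": 5},
    {"x": 0,"y": 0,"z": -0.5,"ax": 0,"ay": 0,"az": 0,"hand": 5},
    {"x": 0,"y": 0,"z": -0.5,"ax": 0,"ay": 0,"az": 0,"hand": 5},
    {"x": 0,"y": 0,"z": -0.5,"ax": 0,"ay": 0,"az": 0,"hand": 5},
    {"x": 0,"y": 0,"z": -0.5,"ax": 0,"ay": 0,"az": 0,"hand": 5},
    {"x": 0,"y": 0,"z": -0.5,"ax": 0,"ay": 0,"az": 0,"hand": 5},
    {"x": 0,"y": 0,"z": -0.4,"ax": 0,"ay": 0,"az": 0,"hand": 5}
  ]
}}

```text
clock: 4.75
eef_pos: [0.4633, 0.2039, 0.2378]
orientation: [3.141, -0.0, 1.712]
contact_force: [-0.1, -0.2, -1.9]
grip_width: 0.013
```

```bash
python3 - <<'E'
from plant import *
from h import *
for n in("side",):
    c=capture(n); a=c["color"][:,:,::-1].copy();np.savez("pics/side3.npz",**c)
s=read_state();print(s["clock"],s["eef_pos"],np.degrees(s["orientation"]),s["contact_force"],s["grip_width"],s["joints"].round(2))
f=lambda i,x,y:cv2.resize(i[y:y+150,x:x+200],None,fx=4,fy=4,interpolation=cv2.INTER_CUBIC)
cv2.imwrite("pics/v3.png",f(a,180,170))
print(totool(s,(.5362,-.128,s["eef_pos"][2])))
E
```

```text
4.8 [0.46498024 0.20430633 0.24107532] [ 1.79671066e+02 -1.25068666e-02  9.80921295e+01] [ 1.25624286 -0.09769772  2.06303501] 0.013074334815538755 [ 0.18  0.02  1.77 -0.    1.35  0.04]
[-6.78045631e+00  4.74669681e-01  1.24499651e-03]
```

View pics/v3.png

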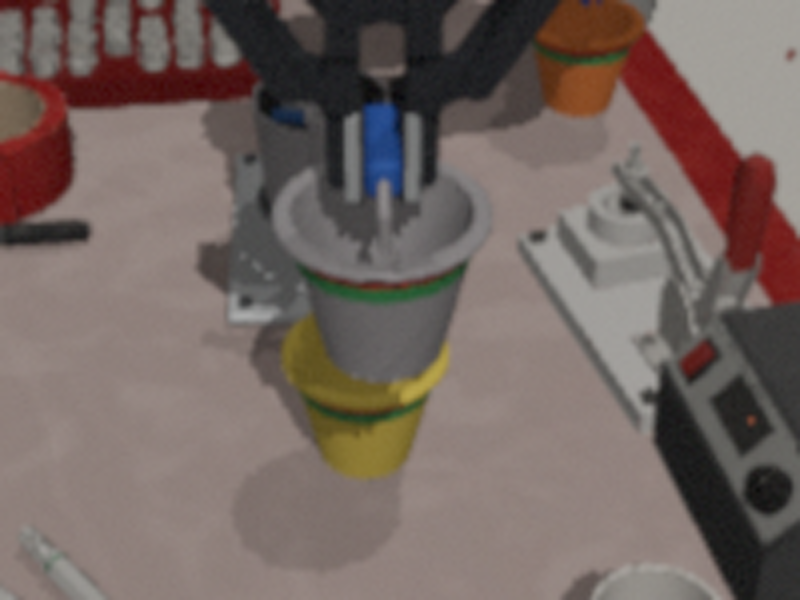

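The cup is held upright and clear. Swinging it over the pot.

Request:
{"api": "step_arm", "payload": {
  "targets": [
    {"x": -0.4,"y": 0.03,"z": 0,"ax": 0,"ay": 0,"az": 0,"hand": 5},
    {"x": -0.7,"y": 0.05,"z": 0,"ax": 0,"ay": 0,"az": 0,"hand": 5},
    {"x": -0.7,"y": 0.05,"z": 0,"ax": 0,"ay": 0,"az": 0,"hand": 5},
    {"x": -0.7,"y": 0.05,"z": 0,"ax": 0,"ay": 0,"az": 0,"hand": 5},
    {"x": -0.7,"y": 0.05,"z": 0,"ax": 0,"ay": 0,"az": 0,"hand": 5},
    {"x": -0.7,"y": 0.05,"z": 0,"ax": 0,"ay": 0,"az": 0,"hand": 5},
    {"x": -0.7,"y": 0.05,"z": 0,"ax": 0,"ay": 0,"az": 0,"hand": 5},
    {"x": -0.7,"y": 0.05,"z": 0,"ax": 0,"ay": 0,"az": 0,"hand": 5}
  ]
}}

```text
clock: 5.6
eef_pos: [0.519, -0.057, 0.2353]
orientation: [-3.141, -0.001, 1.712]
contact_force: [1.8, -0.5, -0.9]
grip_width: 0.0128
```

Request:
{"api": "step_arm", "payload": {
  "targets": [
    {"x": -0.6,"y": 0.05,"z": 0,"ax": 0,"ay": 0,"az": 0,"hand": 5},
    {"x": -0.5,"y": 0.03,"z": 0,"ax": 0,"ay": 0,"az": 0,"hand": 5},
    {"x": -0.3,"y": 0.02,"z": 0,"ax": 0,"ay": 0,"az": 0,"hand": 5},
    {"x": -0.1,"y": 0,"z": 0,"ax": 0,"ay": 0,"az": 0,"hand": 5},
    {"x": 0,"y": 0,"z": 0,"ax": 0,"ay": 0,"az": 0,"hand": 5},
    {"x": 0,"y": 0,"z": 0,"ax": 0,"ay": 0,"az": 0,"hand": 5}
  ]
}}

```text
clock: 6.2
eef_pos: [0.5347, -0.1282, 0.2361]
orientation: [-3.141, -0.001, 1.713]
contact_force: [-0.9, 0.2, -0.9]
grip_width: 0.0132
```

```bash
cat > look.py <<'E'
import sys
from plant import *
from h import *
tag,x,y=sys.argv[1],int(sys.argv[2]),int(sys.argv[3])
o=[]
for n in("side","top"):
    c=capture(n); o.append(c["color"][:,:,::-1].copy());np.savez(f"pics/{n}{tag}.npz",**c)
s=read_state();print(s["clock"],s["eef_pos"].round(4),np.degrees(s["orientation"]).round(2),s["contact_force"].round(1),s["grip_width"].round(4),s["joints"].round(2))
f=lambda i,x,y:cv2.resize(i[y:y+130,x:x+100],None,fx=4,fy=4,interpolation=cv2.INTER_CUBIC)
cv2.imwrite(f"pics/v{tag}.png",np.hstack([f(o[0],x,y),f(o[1],240,130)]))
print(totool(s,(.5362,-.128,s["eef_pos"][2])))
E
python3 look.py 4 210 110
```

```text
Traceback (most recent call last):
  File "look.py", line 8, in <module>
    s=read_state();print(s["clock"],s["eef_pos"].round(4),np.degrees(s["orientation"]).round(2),s["contact_force"].round(1),s["grip_width"].round(4),s["joints"].round(2))
                                                                                                                            ^^^^^^^^^^^^^^^^^^^^^
AttributeError: 'float' object has no attribute 'round'
```

```bash
sed -i 's/s\["grip_width"\].round(4)/round(s["grip_width"],4)/' look.py; python3 look.py 4 210 110
```

```text
6.4 [ 0.5349 -0.1284  0.2364] [179.99  -0.    98.16] [-0.1 -0.2 -1.4] 0.0133 [-0.45  0.12  1.66  0.    1.36 -0.59]
[3.83088773e-03 2.74430257e-02 3.73535219e-06]
```

View pics/v4.png

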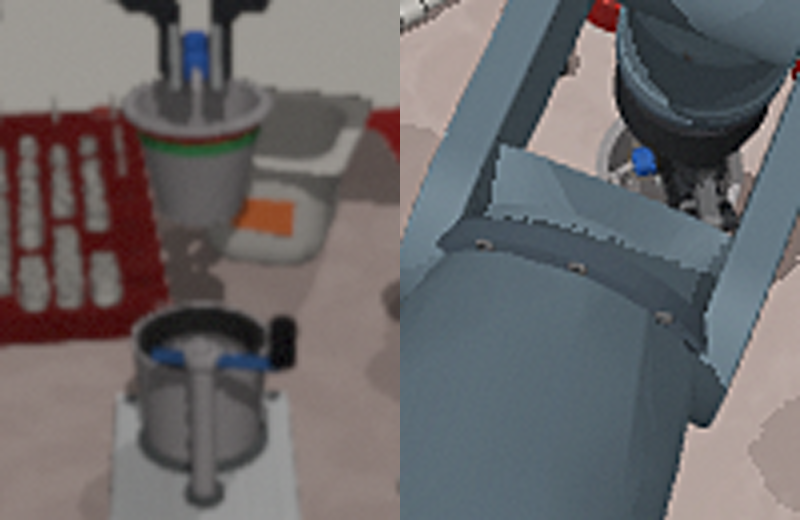

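Applying the 1.3 mm correction and lowering until the cup's bottom is inside the mouth but still above its seat.

Request:
{"api": "step_arm", "payload": {
  "targets": [
    {"x": 0,"y": 0.03,"z": 0.2,"ax": 0,"ay": 0,"az": 0,"hand": 5},
    {"x": 0,"y": 0,"z": 0.4,"ax": 0,"ay": 0,"az": 0,"hand": 5},
    {"x": 0,"y": 0,"z": 0.4,"ax": 0,"ay": 0,"az": 0,"hand": 5},
    {"x": 0,"y": 0,"z": 0.4,"ax": 0,"ay": 0,"az": 0,"hand": 5},
    {"x": 0,"y": 0,"z": 0.3,"ax": 0,"ay": 0,"az": 0,"hand": 5},
    {"x": 0,"y": 0,"z": 0.2,"ax": 0,"ay": 0,"az": 0,"hand": 5},
    {"x": 0,"y": 0,"z": 0.1,"ax": 0,"ay": 0,"az": 0,"hand": 5},
    {"x": 0,"y": 0,"z": 0,"ax": 0,"ay": 0,"az": 0,"hand": 5}
  ]
}}

```text
clock: 7.2
eef_pos: [0.5362, -0.129, 0.1358]
orientation: [-3.141, -0.0, 1.712]
contact_force: [0.4, -0.7, -0.4]
grip_width: 0.0131
```

```bash
python3 look.py 5 210 120
python3 - <<'E'
from h import *
S=load("pics/side5.npz")
print("expected pot centre px",proj(S,(.5362,-.128,.08)), "handle top", proj(S,(.5362,-.128,.13)))
b,_=blobs(blue(S["color"]));print([x for x in b if x[1][1]<230])
E
```

```text
7.3 [ 0.5369 -0.1294  0.137 ] [1.7994e+02 4.0000e-02 9.8080e+01] [-0.7 -0.8 -0.2] 0.0129 [-0.45  0.23  1.75  0.    1.16 -0.59]
[ 2.89007949e-02 -1.03766351e-02 -3.08412436e-05]
expected pot centre px [259.87251751 193.83295508] handle top [259.48749807 174.98114627]
[(1, array([258.5, 164.6]), [256, 159, 6, 13, 66]), (2, array([326.2, 164.3]), [323, 160, 7, 10, 40]), (5, array([270.3, 199.9]), [266, 199, 10, 3, 18])]
```

View pics/v5.png

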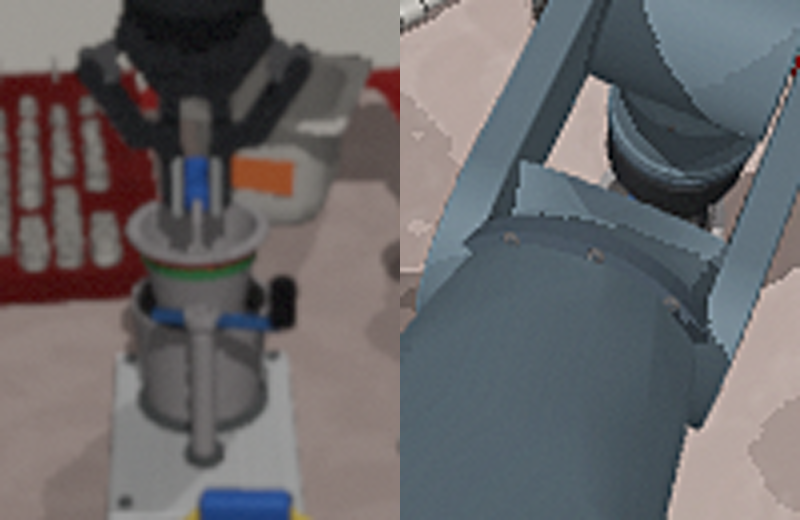

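The cup is centred on the pot within about 1 mm in the side view. The taper will centre it the rest of the way. Lowering to the seat.

Request:
{"api": "step_arm", "payload": {
  "targets": [
    {"x": 0,"y": -0.01,"z": 0.1,"ax": 0,"ay": 0,"az": 0,"hand": 5},
    {"x": 0,"y": 0,"z": 0.1,"ax": 0,"ay": 0,"az": 0,"hand": 5},
    {"x": 0,"y": 0,"z": 0.1,"ax": 0,"ay": 0,"az": 0,"hand": 5},
    {"x": 0,"y": 0,"z": 0.06,"ax": 0,"ay": 0,"az": 0,"hand": 5},
    {"x": 0,"y": 0,"z": 0,"ax": 0,"ay": 0,"az": 0,"hand": 5}
  ]
}}

```text
clock: 7.8
eef_pos: [0.5355, -0.129, 0.1176]
orientation: [-3.141, -0.001, 1.712]
contact_force: [-0.5, -0.4, -0.5]
grip_width: 0.0132
```

Request:
{"api": "step_arm", "payload": {
  "targets": [
    {"x": 0,"y": 0,"z": 0.02,"ax": 0,"ay": 0,"az": 0,"hand": 5},
    {"x": 0,"y": 0,"z": 0.02,"ax": 0,"ay": 0,"az": 0,"hand": 5},
    {"x": 0,"y": 0,"z": 0,"ax": 0,"ay": 0,"az": 0,"hand": 5}
  ]
}}

```text
clock: 8.1
eef_pos: [0.5359, -0.1292, 0.1163]
orientation: [3.142, 0.0, 1.712]
contact_force: [-0.2, -0.1, -0.9]
grip_width: 0.013
```

Request:
{"api": "step_arm", "payload": {
  "targets": [
    {"x": 0,"y": 0,"z": 0.02,"ax": 0,"ay": 0,"az": 0,"hand": 5},
    {"x": 0,"y": 0,"z": 0.02,"ax": 0,"ay": 0,"az": 0,"hand": 5},
    {"x": 0,"y": 0,"z": 0,"ax": 0,"ay": 0,"az": 0,"hand": 5}
  ]
}}

```text
clock: 8.4
eef_pos: [0.5358, -0.1292, 0.1144]
orientation: [-3.141, 0.0, 1.712]
contact_force: [-1.0, -0.0, 0.7]
grip_width: 0.013
```

Request:
{"api": "step_arm", "payload": {
  "targets": [
    {"x": 0,"y": 0,"z": 0.02,"ax": 0,"ay": 0,"az": 0,"hand": 5},
    {"x": 0,"y": 0,"z": 0.02,"ax": 0,"ay": 0,"az": 0,"hand": 5},
    {"x": 0,"y": 0,"z": 0,"ax": 0,"ay": 0,"az": 0,"hand": 5}
  ]
}}

```text
clock: 8.7
eef_pos: [0.5359, -0.1293, 0.113]
orientation: [3.142, 0.0, 1.712]
contact_force: [-3.0, 0.8, 5.1]
grip_width: 0.013
```

```bash
python3 look.py 6 210 120
```

```text
8.8 [ 0.536  -0.1293  0.113 ] [1.800e+02 2.000e-02 9.809e+01] [-3.8  0.5  5.1] 0.013 [-0.45  0.27  1.76 -0.    1.11 -0.59]
[ 2.47436958e-02  8.54253552e-03 -7.55860238e-06]
```

View pics/v6.png

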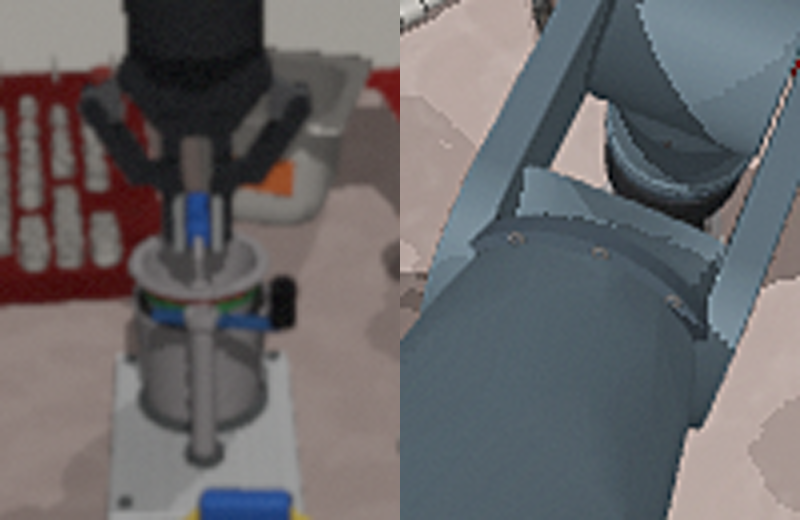

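Contact is at TCP z≈0.113 (5 N), which matches the 22 mm seat. There's a small side force, so I'll ease 1 mm toward −x and push slowly to TCP z ≈0.1015.

Request:
{"api": "step_arm", "payload": {
  "targets": [
    {"x": 0,"y": -0.02,"z": 0,"ax": 0,"ay": 0,"az": 0,"hand": 5},
    {"x": 0,"y": 0,"z": 0.02,"ax": 0,"ay": 0,"az": 0,"hand": 5},
    {"x": 0,"y": 0,"z": 0.02,"ax": 0,"ay": 0,"az": 0,"hand": 5},
    {"x": 0,"y": 0,"z": 0.02,"ax": 0,"ay": 0,"az": 0,"hand": 5},
    {"x": 0,"y": 0,"z": 0.02,"ax": 0,"ay": 0,"az": 0,"hand": 5}
  ]
}}

```text
clock: 9.3
eef_pos: [0.5357, -0.1293, 0.1094]
orientation: [3.14, 0.001, 1.712]
contact_force: [-0.8, 2.2, 8.1]
grip_width: 0.0133
```

Request:
{"api": "step_arm", "payload": {
  "targets": [
    {"x": 0,"y": 0,"z": 0.02,"ax": 0,"ay": 0,"az": 0,"hand": 5},
    {"x": 0,"y": 0,"z": 0.02,"ax": 0,"ay": 0,"az": 0,"hand": 5},
    {"x": 0,"y": 0,"z": 0.02,"ax": 0,"ay": 0,"az": 0,"hand": 5},
    {"x": 0,"y": 0,"z": 0,"ax": 0,"ay": 0,"az": 0,"hand": 5},
    {"x": 0,"y": 0,"z": 0,"ax": 0,"ay": 0,"az": 0,"hand": 5}
  ]
}}

```text
clock: 9.8
eef_pos: [0.5357, -0.1293, 0.1062]
orientation: [3.14, 0.001, 1.712]
contact_force: [-0.2, 1.7, 4.9]
grip_width: 0.0128
```

```bash
python3 look.py 7 210 120
```

```text
9.9 [ 0.5357 -0.1293  0.1062] [1.799e+02 3.000e-02 9.809e+01] [-0.9  1.9  4.9] 0.0131 [-0.45  0.27  1.77  0.    1.1  -0.59]
[2.50859944e-02 1.34746110e-02 1.04259008e-05]
```

View pics/v7.png

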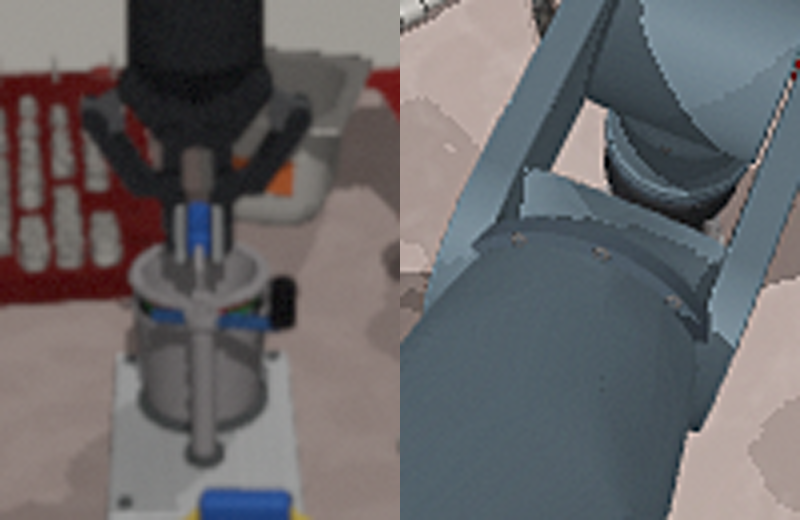

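Request:
{"api": "step_arm", "payload": {
  "targets": [
    {"x": 0,"y": 0,"z": 0.02,"ax": 0,"ay": 0,"az": 0,"hand": 5},
    {"x": 0,"y": 0,"z": 0.02,"ax": 0,"ay": 0,"az": 0,"hand": 5},
    {"x": 0,"y": 0,"z": 0.02,"ax": 0,"ay": 0,"az": 0,"hand": 5},
    {"x": 0,"y": 0,"z": 0.02,"ax": 0,"ay": 0,"az": 0,"hand": 5},
    {"x": 0,"y": 0,"z": 0,"ax": 0,"ay": 0,"az": 0,"hand": 5},
    {"x": 0,"y": 0,"z": 0,"ax": 0,"ay": 0,"az": 0,"hand": 5}
  ]
}}

```text
clock: 10.5
eef_pos: [0.5357, -0.1294, 0.1022]
orientation: [3.14, 0.001, 1.712]
contact_force: [0.5, 1.8, 5.3]
grip_width: 0.0135
```

```bash
python3 look.py 8 210 120
python3 - <<'E'
from h import *
for k in "5678":
    S=load(f"pics/side{k}.npz");u=cv2.resize(S["color"][155:225,235:285],None,fx=6,fy=6,interpolation=cv2.INTER_CUBIC).astype(int)
    m=(u[...,2]-u[...,0]>50).astype(np.uint8);b,l=blobs(m,100)
    b=min(b,key=lambda q:q[1][1]);ys,xs=np.where(l==b[0])
    top,bot=ys.min()/6+155-.4,ys.max()/6+155-.4; xc=xs.mean()/6+235-.4
    # top grip far edge? intersect with vertical line plane y=-.128 -> height
    print(k,"handle rows",round(top,2),round(bot,2),"x",round(xc,2),"mid",round(b[1][1]/6+155,2))
S=load("pics/side5.npz")
for z in(.11,.12,.13,.14): print(z,proj(S,(.536,-.128,z)))
E
```

```text
10.6 [ 0.5357 -0.1293  0.1022] [1.7989e+02 3.0000e-02 9.8080e+01] [-0.2  2.5  5.9] 0.0133 [-0.45  0.28  1.77  0.    1.09 -0.59]
[2.53493643e-02 1.27666733e-02 9.34562401e-06]
5 handle rows 158.93 171.43 x 258.65 mid 165.17
6 handle rows 167.93 180.27 x 259.02 mid 174.23
7 handle rows 170.27 182.6 x 259.27 mid 176.58
8 handle rows 171.93 184.43 x 259.26 mid 178.22
0.11 [259.72969511 182.65455328]
0.12 [259.65231593 178.8420221 ]
0.13 [259.57405191 174.98589452]
0.14 [259.4948878  171.08541844]
```

View pics/v8.png

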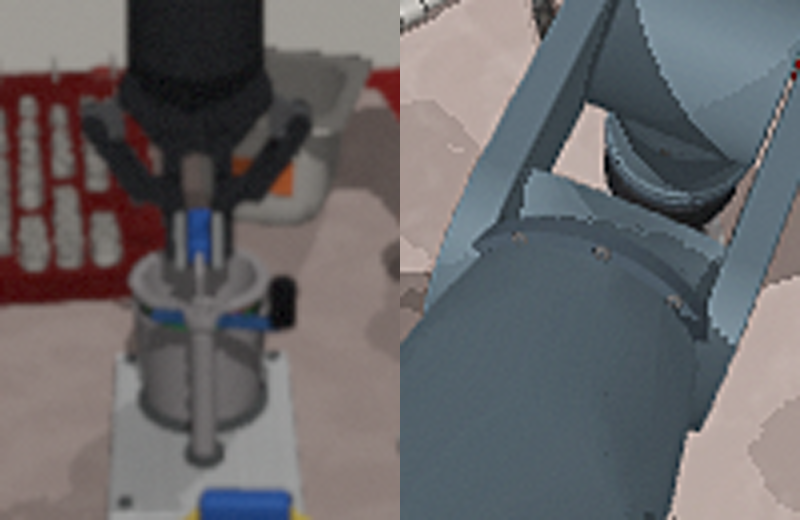

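By handle rows the cup is about 11 mm above the rim, and by TCP about 10.7. One more millimetre, then I'll release and back off.

Request:
{"api": "step_arm", "payload": {
  "targets": [
    {"x": 0,"y": 0,"z": 0.02,"ax": 0,"ay": 0,"az": 0,"hand": 5},
    {"x": 0,"y": 0,"z": 0,"ax": 0,"ay": 0,"az": 0,"hand": 5},
    {"x": 0,"y": 0,"z": 0,"ax": 0,"ay": 0,"az": 0,"hand": 5},
    {"x": 0,"y": 0,"z": 0,"ax": 0,"ay": 0,"az": 0,"hand": 40},
    {"x": 0,"y": 0,"z": 0,"ax": 0,"ay": 0,"az": 0,"hand": 40},
    {"x": 0,"y": 0,"z": 0,"ax": 0,"ay": 0,"az": 0,"hand": 40},
    {"x": 0,"y": 0,"z": 0,"ax": 0,"ay": 0,"az": 0,"hand": 40}
  ]
}}

```text
clock: 11.3
eef_pos: [0.5347, -0.1293, 0.1]
orientation: [-3.141, -0.0, 1.712]
contact_force: [0.3, -0.1, 0.4]
grip_width: 0.04
```

Request:
{"api": "step_arm", "payload": {
  "targets": [
    {"x": 0,"y": 0,"z": -0.1,"ax": 0,"ay": 0,"az": 0,"hand": 40},
    {"x": 0,"y": 0,"z": -0.3,"ax": 0,"ay": 0,"az": 0,"hand": 40},
    {"x": 0,"y": 0,"z": -0.4,"ax": 0,"ay": 0,"az": 0,"hand": 40},
    {"x": 0,"y": 0,"z": -0.4,"ax": 0,"ay": 0,"az": 0,"hand": 40},
    {"x": 0,"y": 0,"z": -0.4,"ax": 0,"ay": 0,"az": 0,"hand": 40},
    {"x": 0,"y": 0,"z": -0.3,"ax": 0,"ay": 0,"az": 0,"hand": 40},
    {"x": 0,"y": 0,"z": 0,"ax": 0,"ay": 0,"az": 0,"hand": 40}
  ]
}}

```text
clock: 12.0
eef_pos: [0.5366, -0.1301, 0.1987]
orientation: [3.137, 0.003, 1.712]
contact_force: [0.1, -0.3, -0.1]
grip_width: 0.04
```

```bash
python3 look.py 9 210 120
python3 - <<'E'
from h import *
S=load(f"pics/side9.npz");u=cv2.resize(S["color"][155:225,235:285],None,fx=6,fy=6,interpolation=cv2.INTER_CUBIC).astype(int)
m=(u[...,2]-u[...,0]>50).astype(np.uint8);b,l=blobs(m,100)
b=min(b,key=lambda q:q[1][1]);ys,xs=np.where(l==b[0]);print(ys.min()/6+154.6,ys.max()/6+154.6,b[1]/6+[235,155])
E
```

```text
12.1 [ 0.5349 -0.1293  0.1955] [1.7997e+02 2.0000e-02 9.8080e+01] [-0.7  1.   0.4] 0.0396 [-0.45  0.16  1.71 -0.    1.27 -0.59]
[2.28462541e-02 2.92761391e-02 6.27368441e-06]
172.26666666666665 184.6 [259.65 178.55]
```

View pics/v9.png

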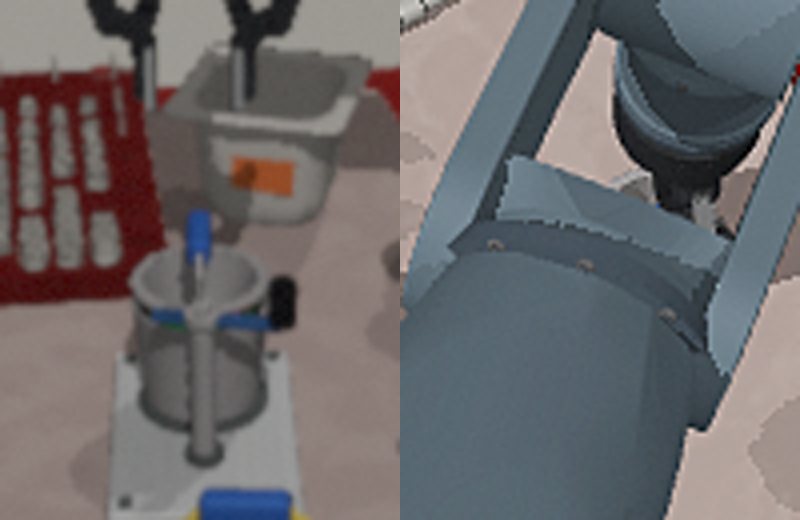

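The cup stands free on the green band, about 10 mm above the rim. Next I move over the knob, which triangulates to (0.4825, −0.067) with its top near 0.13, and turn the jaws tangential to the swing.

Request:
{"api": "step_arm", "payload": {
  "targets": [
    {"x": 0.46,"y": -0.29,"z": 0,"ax": 0,"ay": 0,"az": -1,"hand": 28},
    {"x": 0.44,"y": -0.32,"z": 0,"ax": 0,"ay": 0,"az": -1,"hand": 28},
    {"x": 0.42,"y": -0.35,"z": 0,"ax": 0,"ay": 0,"az": -1,"hand": 28},
    {"x": 0,"y": 0,"z": 0,"ax": 0,"ay": 0,"az": -1,"hand": 28},
    {"x": 0,"y": 0,"z": 0,"ax": 0,"ay": 0,"az": -1,"hand": 28},
    {"x": 0,"y": 0,"z": 0,"ax": 0,"ay": 0,"az": -1,"hand": 28},
    {"x": 0,"y": 0,"z": 0,"ax": 0,"ay": 0,"az": -1,"hand": 28},
    {"x": 0,"y": 0,"z": 0,"ax": 0,"ay": 0,"az": -1,"hand": 28}
  ]
}}

```text
clock: 12.9
eef_pos: [0.4735, -0.0747, 0.1939]
orientation: [-3.14, -0.002, 2.273]
contact_force: [0.3, -0.4, -1.0]
grip_width: 0.0277
```

Request:
{"api": "step_arm", "payload": {
  "targets": [
    {"x": 0,"y": 0,"z": 0,"ax": 0,"ay": 0,"az": -1,"hand": 28},
    {"x": 0,"y": 0,"z": 0,"ax": 0,"ay": 0,"az": -1,"hand": 28},
    {"x": 0,"y": 0,"z": 0,"ax": 0,"ay": 0,"az": -1,"hand": 28},
    {"x": 0,"y": 0,"z": 0,"ax": 0,"ay": 0,"az": -1,"hand": 28},
    {"x": 0,"y": 0,"z": 0,"ax": 0,"ay": 0,"az": -1,"hand": 28},
    {"x": 0,"y": 0,"z": 0,"ax": 0,"ay": 0,"az": -1,"hand": 28},
    {"x": 0,"y": 0,"z": 0,"ax": 0,"ay": 0,"az": -1,"hand": 28}
  ]
}}

```text
clock: 13.6
eef_pos: [0.4735, -0.0747, 0.1938]
orientation: [3.142, -0.003, 2.762]
contact_force: [0.2, 0.5, 0.2]
grip_width: 0.0279
```

Request:
{"api": "step_arm", "payload": {
  "targets": [
    {"x": 0,"y": 0,"z": 0,"ax": 0,"ay": 0,"az": -1,"hand": 28},
    {"x": 0,"y": 0,"z": 0,"ax": 0,"ay": 0,"az": -1,"hand": 28},
    {"x": 0,"y": 0,"z": 0,"ax": 0,"ay": 0,"az": -1,"hand": 28},
    {"x": 0,"y": 0,"z": 0,"ax": 0,"ay": 0,"az": -1,"hand": 28},
    {"x": 0,"y": 0,"z": 0,"ax": 0,"ay": 0,"az": -1,"hand": 28},
    {"x": 0,"y": 0,"z": 0,"ax": 0,"ay": 0,"az": -0.5,"hand": 28},
    {"x": 0,"y": 0,"z": 0,"ax": 0,"ay": 0,"az": 0,"hand": 28}
  ]
}}

```text
clock: 14.3
eef_pos: [0.4736, -0.0748, 0.194]
orientation: [3.141, -0.002, -3.14]
contact_force: [-0.1, 0.5, -0.6]
grip_width: 0.0283
```

```bash
sed -i 's/.5362,-.128,s\["eef_pos"\]\[2\]/.4825,-.067,.111/' look.py; python3 look.py 10 210 120
```

```text
14.4 [ 0.4738 -0.0748  0.1944] [ 1.7996e+02 -1.0000e-01 -1.7998e+02] [-0.7 -0.4 -0.2] 0.0279 [-0.4   0.    1.88  0.    1.26 -1.98]
[-0.17588365  0.15559568  1.66723543]
```

View pics/v10.png

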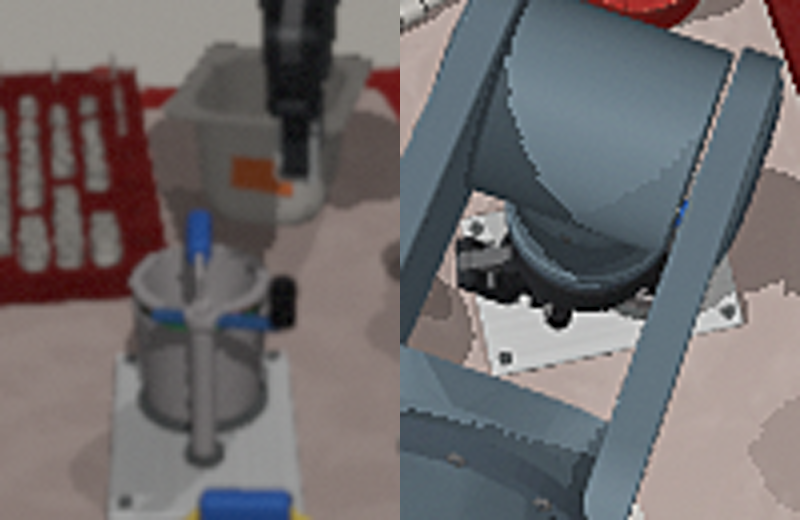

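Request:
{"api": "step_arm", "payload": {
  "targets": [
    {"x": -0.18,"y": 0.16,"z": 0,"ax": 0,"ay": 0,"az": 0,"hand": 28},
    {"x": 0,"y": 0,"z": 0.3,"ax": 0,"ay": 0,"az": 0,"hand": 28},
    {"x": 0,"y": 0,"z": 0.3,"ax": 0,"ay": 0,"az": 0,"hand": 28},
    {"x": 0,"y": 0,"z": 0.3,"ax": 0,"ay": 0,"az": 0,"hand": 28},
    {"x": 0,"y": 0,"z": 0.2,"ax": 0,"ay": 0,"az": 0,"hand": 28},
    {"x": 0,"y": 0,"z": 0,"ax": 0,"ay": 0,"az": 0,"hand": 28}
  ]
}}

```text
clock: 15.0
eef_pos: [0.4826, -0.0663, 0.1387]
orientation: [3.14, -0.003, -3.14]
contact_force: [-0.0, -0.3, -0.4]
grip_width: 0.0277
```

```bash
python3 look.py 11 230 120
```

```text
15.1 [ 0.4837 -0.0669  0.1405] [ 180.      0.   -179.92] [-1.2  0.4 -0.3] 0.0278 [-0.38  0.09  1.9   0.    1.15 -1.95]
[ 0.02436924 -0.0014101   0.58978057]
```

View pics/v11.png

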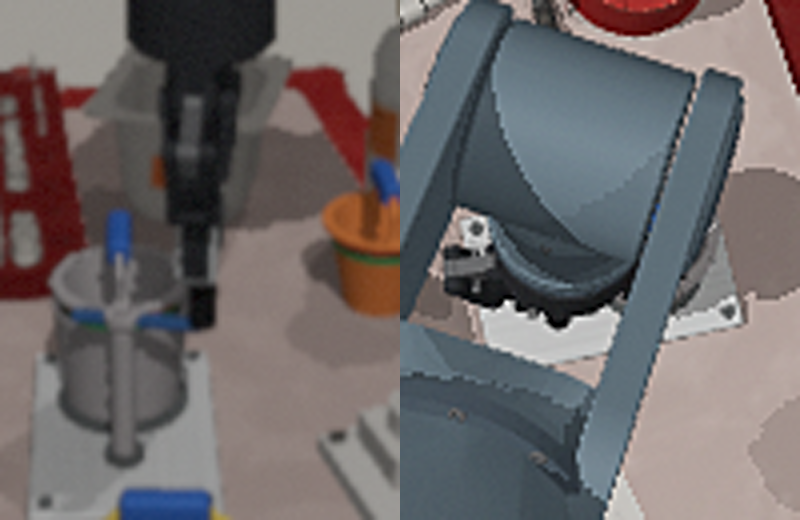

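The fingers line up with the knob in x (zoomed ≈200 vs 202). Descending slowly around it.

Request:
{"api": "step_arm", "payload": {
  "targets": [
    {"x": 0,"y": 0,"z": 0.1,"ax": 0,"ay": 0,"az": 0,"hand": 28},
    {"x": 0,"y": 0,"z": 0.1,"ax": 0,"ay": 0,"az": 0,"hand": 28},
    {"x": 0,"y": 0,"z": 0.1,"ax": 0,"ay": 0,"az": 0,"hand": 28},
    {"x": 0,"y": 0,"z": 0,"ax": 0,"ay": 0,"az": 0,"hand": 28}
  ]
}}

```text
clock: 15.5
eef_pos: [0.4828, -0.0669, 0.1245]
orientation: [3.141, -0.001, -3.14]
contact_force: [-0.6, 0.5, -0.3]
grip_width: 0.0279
```

Request:
{"api": "step_arm", "payload": {
  "targets": [
    {"x": 0,"y": 0,"z": 0.1,"ax": 0,"ay": 0,"az": 0,"hand": 28},
    {"x": 0,"y": 0,"z": 0.1,"ax": 0,"ay": 0,"az": 0,"hand": 28},
    {"x": 0,"y": 0,"z": 0.05,"ax": 0,"ay": 0,"az": 0,"hand": 28},
    {"x": 0,"y": 0,"z": 0,"ax": 0,"ay": 0,"az": 0,"hand": 28}
  ]
}}

```text
clock: 15.9
eef_pos: [0.483, -0.0669, 0.1122]
orientation: [3.141, -0.001, -3.14]
contact_force: [-0.8, -0.3, -0.2]
grip_width: 0.0276
```

Request:
{"api": "step_arm", "payload": {
  "targets": [
    {"x": 0,"y": 0,"z": 0,"ax": 0,"ay": 0,"az": 0,"hand": 20},
    {"x": 0,"y": 0,"z": 0,"ax": 0,"ay": 0,"az": 0,"hand": 20},
    {"x": 0,"y": 0,"z": 0,"ax": 0,"ay": 0,"az": 0,"hand": 20}
  ],
  "grip_force": 20
}}

```text
clock: 16.2
eef_pos: [0.4836, -0.0671, 0.113]
orientation: [-3.141, 0.0, -3.14]
contact_force: [0.3, 0.7, 0.7]
grip_width: 0.02
```

```bash
python3 look.py 12 230 120
```

```text
16.3 [ 0.4835 -0.0671  0.113 ] [-1.7999e+02  2.0000e-02 -1.7992e+02] [-0.4  0.4 -0.6] 0.02 [-0.38  0.13  1.92 -0.    1.08 -1.95]
[0.02014047 0.00243788 0.03901305]
```

View pics/v12.png

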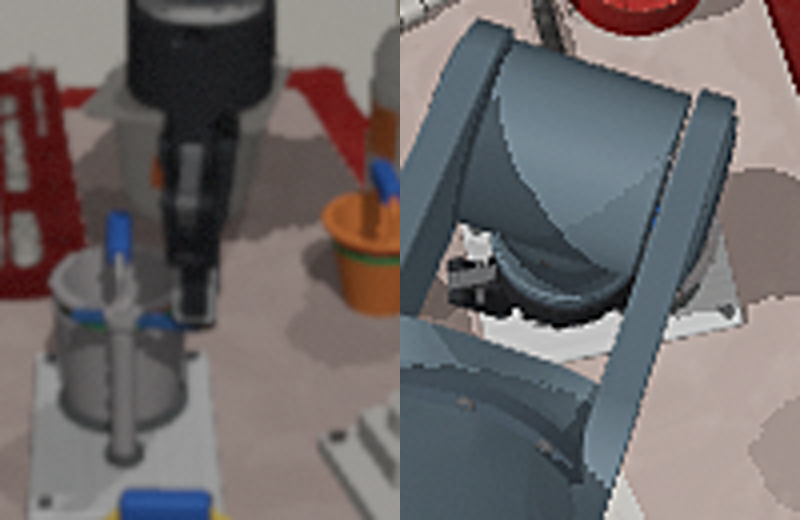

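Request:
{"api": "step_arm", "payload": {
  "targets": [
    {"x": -0.002,"y": 0.062,"z": 0,"ax": 0,"ay": 0,"az": 1,"hand": 20},
    {"x": -0.002,"y": 0.062,"z": 0,"ax": 0,"ay": 0,"az": 1,"hand": 20},
    {"x": -0.002,"y": 0.062,"z": 0,"ax": 0,"ay": 0,"az": 1,"hand": 20},
    {"x": -0.002,"y": 0.062,"z": 0,"ax": 0,"ay": 0,"az": 1,"hand": 20},
    {"x": -0.002,"y": 0.062,"z": 0,"ax": 0,"ay": 0,"az": 1,"hand": 20},
    {"x": -0.002,"y": 0.062,"z": 0,"ax": 0,"ay": 0,"az": 1,"hand": 20}
  ]
}}

```text
clock: 16.9
eef_pos: [0.4874, -0.0493, 0.113]
orientation: [-3.141, 0.001, 2.721]
contact_force: [1.1, -2.1, -0.5]
grip_width: 0.0199
```

```bash
python3 look.py 13 220 120; python3 - <<'E'
from plant import *
import numpy as np
s=read_state();d=s["eef_pos"][:2]-[.526,-.0673];print(np.hypot(*d),np.degrees(np.arctan2(d[1],d[0])))
E
```

```text
17.0 [ 0.4874 -0.0489  0.113 ] [-1.8000e+02  3.0000e-02  1.5607e+02] [0.9 0.2 0.1] 0.0202 [-0.34  0.14  1.92 -0.    1.09 -1.5 ]
[-0.05717789 -0.37013861  0.03907308]
0.04275617229899236 154.54628754122646
```

View pics/v13.png

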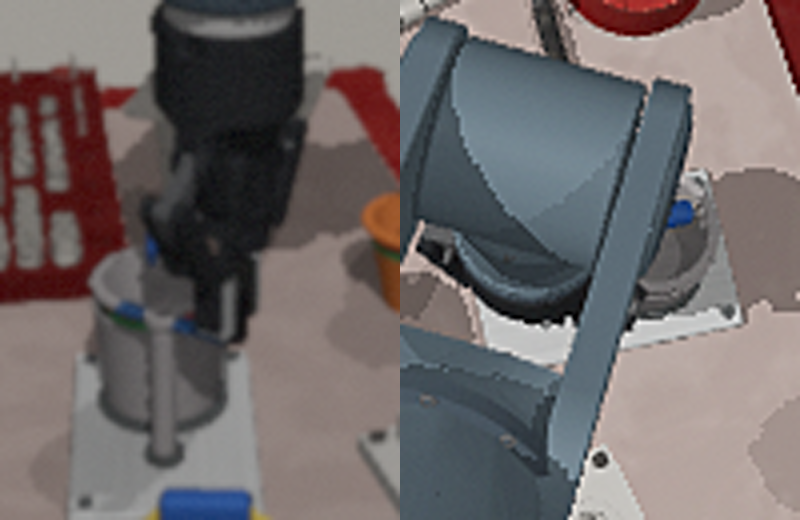

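The lever follows at about 2 N. Continuing the arc.

Request:
{"api": "step_arm", "payload": {
  "targets": [
    {"x": -0.002,"y": 0.062,"z": 0,"ax": 0,"ay": 0,"az": 1,"hand": 20},
    {"x": -0.002,"y": 0.062,"z": 0,"ax": 0,"ay": 0,"az": 1,"hand": 20},
    {"x": -0.002,"y": 0.062,"z": 0,"ax": 0,"ay": 0,"az": 1,"hand": 20},
    {"x": -0.002,"y": 0.062,"z": 0,"ax": 0,"ay": 0,"az": 1,"hand": 20},
    {"x": -0.002,"y": 0.062,"z": 0,"ax": 0,"ay": 0,"az": 1,"hand": 20},
    {"x": -0.002,"y": 0.062,"z": 0,"ax": 0,"ay": 0,"az": 1,"hand": 20}
  ]
}}

```text
clock: 17.6
eef_pos: [0.498, -0.0343, 0.1129]
orientation: [-3.141, 0.0, 2.305]
contact_force: [0.5, -2.6, -0.3]
grip_width: 0.0197
```

Request:
{"api": "step_arm", "payload": {
  "targets": [
    {"x": -0.002,"y": 0.062,"z": 0,"ax": 0,"ay": 0,"az": 1,"hand": 20},
    {"x": -0.002,"y": 0.062,"z": 0,"ax": 0,"ay": 0,"az": 1,"hand": 20},
    {"x": -0.002,"y": 0.062,"z": 0,"ax": 0,"ay": 0,"az": 1,"hand": 20},
    {"x": -0.002,"y": 0.062,"z": 0,"ax": 0,"ay": 0,"az": 1,"hand": 20},
    {"x": -0.002,"y": 0.062,"z": 0,"ax": 0,"ay": 0,"az": 1,"hand": 20}
  ]
}}

```text
clock: 18.1
eef_pos: [0.5108, -0.026, 0.1128]
orientation: [-3.141, 0.0, 1.956]
contact_force: [-0.9, -1.4, -0.6]
grip_width: 0.02
```

```bash
python3 look.py 14 220 120; python3 - <<'E'
from plant import *
import numpy as np
s=read_state();d=s["eef_pos"][:2]-[.526,-.0673];print(np.hypot(*d),np.degrees(np.arctan2(d[1],d[0])))
E
```

```text
18.2 [ 0.5111 -0.0258  0.1128] [-1.7999e+02 -1.0000e-02  1.1215e+02] [-0.2  0.2  0.2] 0.0202 [-0.28  0.18  1.86 -0.    1.09 -0.67]
[-0.54803767 -0.83994074  0.0351415 ]
0.044120203807548365 109.78678240223601
```

View pics/v14.png

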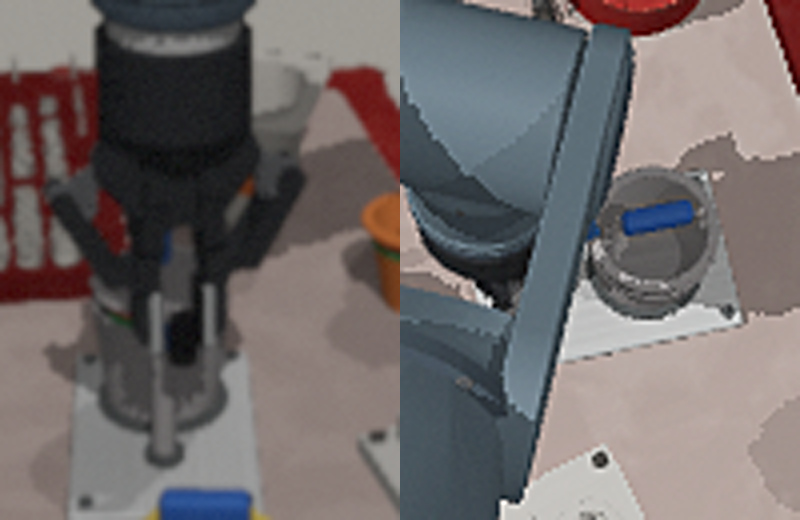

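Request:
{"api": "step_arm", "payload": {
  "targets": [
    {"x": -0.002,"y": 0.062,"z": 0,"ax": 0,"ay": 0,"az": 1,"hand": 20},
    {"x": -0.002,"y": 0.062,"z": 0,"ax": 0,"ay": 0,"az": 1,"hand": 20},
    {"x": 0,"y": 0.03,"z": 0,"ax": 0,"ay": 0,"az": 0.5,"hand": 20},
    {"x": 0,"y": 0.03,"z": 0,"ax": 0,"ay": 0,"az": 0.5,"hand": 20}
  ]
}}

```text
clock: 18.6
eef_pos: [0.5195, -0.0233, 0.1127]
orientation: [-3.141, -0.0, 1.749]
contact_force: [-1.4, -0.9, -0.6]
grip_width: 0.0199
```

Request:
{"api": "step_arm", "payload": {
  "targets": [
    {"x": 0,"y": 0.02,"z": 0,"ax": 0,"ay": 0,"az": 0,"hand": 20},
    {"x": 0,"y": 0.02,"z": 0,"ax": 0,"ay": 0,"az": 0,"hand": 20}
  ]
}}

```text
clock: 18.8
eef_pos: [0.521, -0.0228, 0.1125]
orientation: [-3.14, -0.001, 1.749]
contact_force: [-5.2, -1.0, 2.6]
grip_width: 0.0201
```

Request:
{"api": "step_arm", "payload": {
  "targets": [
    {"x": 0,"y": 0.02,"z": 0,"ax": 0,"ay": 0,"az": 0,"hand": 20},
    {"x": 0,"y": 0.02,"z": 0,"ax": 0,"ay": 0,"az": 0,"hand": 20}
  ]
}}

```text
clock: 19.0
eef_pos: [0.5213, -0.0227, 0.1123]
orientation: [-3.135, -0.001, 1.749]
contact_force: [-12.5, -3.5, 7.8]
grip_width: 0.0199
```

```bash
python3 look.py 15 220 120; python3 - <<'E'
from plant import *
import numpy as np
s=read_state();d=s["eef_pos"][:2]-[.526,-.0673];print(np.hypot(*d),np.degrees(np.arctan2(d[1],d[0])))
E
```

```text
19.1 [ 0.5212 -0.0227  0.1123] [-1.7964e+02 -4.0000e-02  1.0023e+02] [-10.5  -3.2   6.8] 0.02 [-0.27  0.21  1.83 -0.    1.1  -0.45]
[-0.73512823 -0.91839264  0.03215534]
0.044888932138952196 96.17620625613215
```

View pics/v15.png

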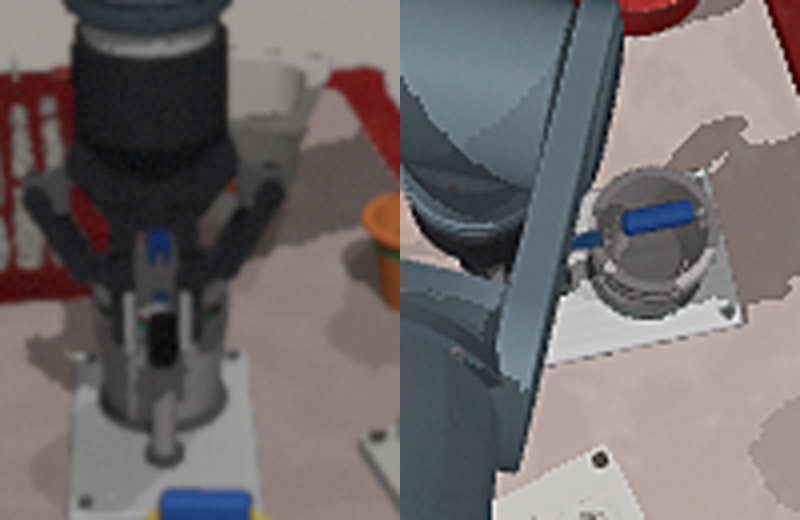

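The stop is reached: about 12 N at 96° with the knob trailing ~2.6°, which is the expected 99°. Relieving the push, opening a little and lifting.

Request:
{"api": "step_arm", "payload": {
  "targets": [
    {"x": 0,"y": -0.04,"z": 0,"ax": 0,"ay": 0,"az": 0,"hand": 20},
    {"x": 0,"y": -0.02,"z": 0,"ax": 0,"ay": 0,"az": 0,"hand": 28},
    {"x": 0,"y": 0,"z": 0,"ax": 0,"ay": 0,"az": 0,"hand": 28},
    {"x": 0,"y": 0,"z": 0,"ax": 0,"ay": 0,"az": 0,"hand": 28},
    {"x": 0,"y": 0,"z": -0.1,"ax": 0,"ay": 0,"az": 0,"hand": 28},
    {"x": 0,"y": 0,"z": -0.2,"ax": 0,"ay": 0,"az": 0,"hand": 28},
    {"x": 0,"y": 0,"z": -0.4,"ax": 0,"ay": 0,"az": 0,"hand": 28},
    {"x": 0,"y": 0,"z": -0.5,"ax": 0,"ay": 0,"az": 0,"hand": 28}
  ]
}}

```text
clock: 19.9
eef_pos: [0.5203, -0.0228, 0.1734]
orientation: [-3.14, -0.001, 1.747]
contact_force: [-1.1, -0.0, 0.5]
grip_width: 0.028
```

Request:
{"api": "step_arm", "payload": {
  "targets": [
    {"x": 0.5,"y": 0,"z": -0.6,"ax": 0,"ay": 0,"az": 0,"hand": 28},
    {"x": 0.8,"y": 0,"z": -0.4,"ax": 0,"ay": 0,"az": 0,"hand": 28},
    {"x": 0.8,"y": 0,"z": 0,"ax": 0,"ay": 0,"az": 0,"hand": 28},
    {"x": 0.8,"y": 0,"z": 0,"ax": 0,"ay": 0,"az": 0,"hand": 28},
    {"x": 0.8,"y": 0,"z": 0,"ax": 0,"ay": 0,"az": 0,"hand": 28},
    {"x": 0.3,"y": 0,"z": 0,"ax": 0,"ay": 0,"az": 0,"hand": 28},
    {"x": 0,"y": 0,"z": 0,"ax": 0,"ay": 0,"az": 0,"hand": 28}
  ]
}}

```text
clock: 20.6
eef_pos: [0.4855, 0.1757, 0.2236]
orientation: [3.141, -0.0, 1.75]
contact_force: [-0.2, 0.1, 0.4]
grip_width: 0.0279
```

```bash
python3 look.py 16 210 140; python3 - <<'E'
from h import *
cv2.imwrite("pics/t16.png",load("pics/top16.npz")["color"][...,::-1])
E
```

```text
20.7 [0.4861 0.1735 0.2232] [1.7997e+02 4.0000e-02 1.0012e+02] [ 0.3 -0.7 -0.8] 0.0281 [ 0.11  0.06  1.76 -0.    1.32 -0.06]
[-4.72157728 -0.91769432  2.2469111 ]
```

View pics/v16.png

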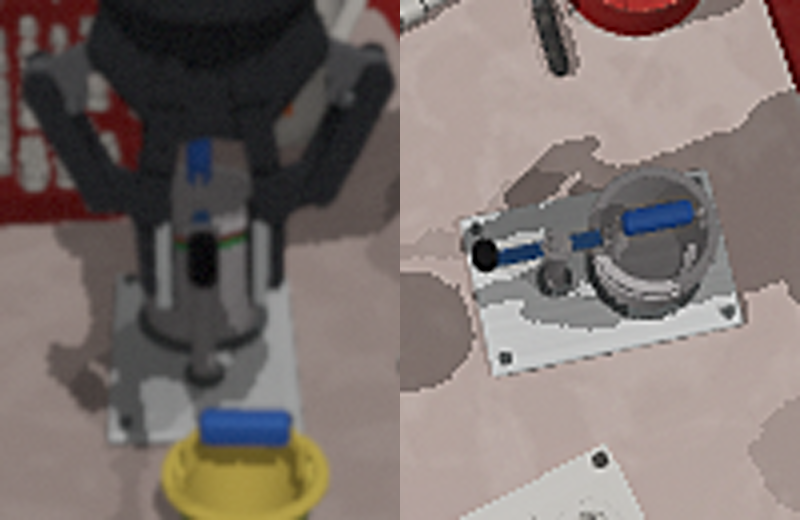

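View pics/t16.png

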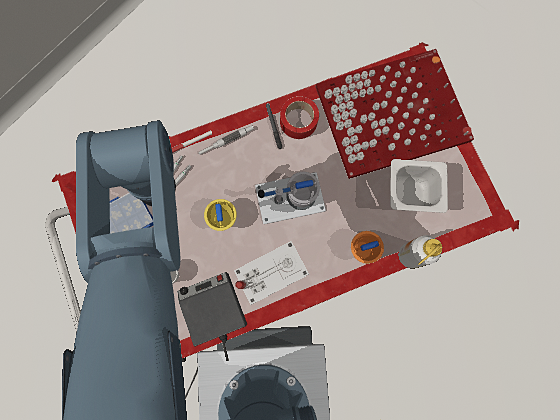

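Top view: the lever lies parallel to the plate with its tip over the lip, the knob at zoomed (485,255). I'll lift clear for a last side view.

Request:
{"api": "step_arm", "payload": {
  "targets": [
    {"x": 0.6,"y": 0,"z": -0.5,"ax": 0,"ay": 0,"az": 0,"hand": 28},
    {"x": 0.6,"y": 0,"z": -0.5,"ax": 0,"ay": 0,"az": 0,"hand": 28},
    {"x": 0.5,"y": -0.5,"z": -0.5,"ax": 0,"ay": 0,"az": 0,"hand": 28},
    {"x": 0.5,"y": -0.5,"z": -0.5,"ax": 0,"ay": 0,"az": 0,"hand": 28},
    {"x": 0.3,"y": -0.5,"z": -0.5,"ax": 0,"ay": 0,"az": 0,"hand": 28},
    {"x": 0.3,"y": -0.5,"z": -0.5,"ax": 0,"ay": 0,"az": 0,"hand": 28},
    {"x": 0,"y": -0.4,"z": 0,"ax": 0,"ay": 0,"az": 0,"hand": 28},
    {"x": 0,"y": 0,"z": 0,"ax": 0,"ay": 0,"az": 0,"hand": 28}
  ]
}}

```text
clock: 21.5
eef_pos: [0.3426, 0.2901, 0.3743]
orientation: [3.139, -0.0, 1.747]
contact_force: [0.1, -0.3, -0.2]
grip_width: 0.0279
```

```bash
python3 look.py 17 210 140; python3 - <<'E'
from h import *
T=load("pics/top17.npz");S=load("pics/side17.npz")
K=6
def B(c,x,y,w,h):
    u=cv2.resize(c["color"][y:y+h,x:x+w],None,fx=K,fy=K,interpolation=cv2.INTER_CUBIC).astype(int)
    m=((u[...,2]-u[...,0])>50).astype(np.uint8);b,l=blobs(m,60)
    return [((q[1]+.5)/K-.5+[x,y]).round(2) for q in b],u
print("top blue",B(T,255,170,70,45)[0]);print("side blue",B(S,235,155,55,70)[0])
bt=B(T,255,170,70,45)[0]
u=B(T,255,170,70,45)[1];m=(u.max(2)<55).astype(np.uint8);b,l=blobs(m,300);print("dark",[(((q[1]+.5)/K-.5+[255,170]).round(2),q[2][4]) for q in b])
E
```

```text
21.6 [0.3439 0.2899 0.3728] [1.7995e+02 2.0000e-02 1.0000e+02] [-0.4  1.3 -0.1] 0.0281 [ 0.44 -0.2   1.7  -0.    1.64  0.26]
[-7.50958939  1.48546326  5.23960638]
top blue [array([303.78, 183.87]), array([286.15, 189.52]), array([269.82, 193.05])]
side blue [array([259.35, 178.3 ]), array([259.8 , 193.65])]
dark [(array([260.87, 193.45]), 1501), (array([291.38, 204.48]), 366)]
```

View pics/v17.png

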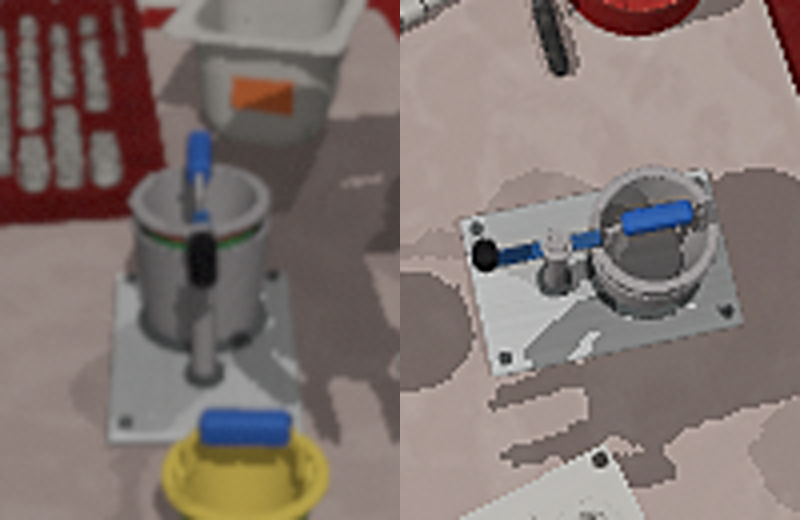

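```bash
python3 - <<'E'
from h import *
T=load("pics/top17.npz");S=load("pics/side17.npz");T0=load("pics/top0.npz")
k=plane(T,(260.87,193.45),.1195);a=plane(T,(286.15,189.52),.1045);b=plane(T,(269.82,193.05),.1045)
print("knob",k);d=b-a;print("bar angle",np.degrees(np.arctan2(d[1],d[0])),"(home: 99.3 expected)");d=k[:2]-[.526,-.0673];print(np.degrees(np.arctan2(d[1],d[0])),np.hypot(*d))
h,e=tri(T,(303.78,183.87),S,(259.35,178.3));print("handle centroid",h,e,"cf. on bench z 0.0904 -> bottom",h[2]-.0904, "lip above rim mm",(h[2]-.0904+.06-.08)*1000)
E
python3 - <<'E'
import sys;sys.path.insert(0,'.')
from h import *
a=load("pics/side0.npz")["color"];b=load("pics/side17.npz")["color"]
cv2.imwrite("pics/fin.png",np.hstack([a[260:400,120:400],b[260:400,120:400]])[...,::-1])
E
```

```text
knob [ 0.51965142 -0.02420355  0.1195    ]
bar angle 99.17170491243535 (home: 99.3 expected)
98.38003051288555 0.043561546907624496
handle centroid [ 0.53700865 -0.12942056  0.1206308 ] 0.00023949494792886746 cf. on bench z 0.0904 -> bottom 0.030230799186849414 lip above rim mm 10.23079918684941
```

View pics/fin.png

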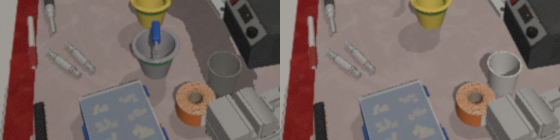

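All checks agree: the lip is 10.2 mm above the rim, the bar is at 99.2° (home), and the bystanders are where they were. Handing in.

```bash
python3 -c "
from plant import *
print(close_job())"
```

```text
the job is handed in; nothing more can be done
None
```

I picked the steel cup up by its blue handle, nested it in the rinse pot and pushed it down gently (readings up to about 8 N) to the green band. I let go of the cup, swung the keeper to its stop (about 12 N there), backed the arm clear of everything and handed the job in at about 21.6 s; `close_job` gives no verdict.

My last checks, from the camera views:
- **Cup depth:** the lip is about 10.2 mm above the pot's rim, with the red band visible above it.
- **Cup position:** about 1 mm from the pot's axis, and it looks upright.
- **Keeper:** the bar lies at 99.2°, against 99.3° expected when home. The knob's position gave 98.4°, which is within measuring error. The tip lies over the cup's lip.
- **Bystanders:** the small beaker and both plug gauges look unmoved.

No check failed. The first move calls were refused because the rows lacked some keys, and nothing moved. One look script also hit a printing error, which did no harm.

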